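Load an oiled toy house on the lamp turntable and index it one stop

ROBOT

A 6-joint arm with a two-finger parallel gripper is mounted at the origin on a cart in front of the work surface, level with it; the furniture and walls round the work are solid. World frame = base frame: x ahead of the robot, y to its left, z up, the work surface at z = 0. Lengths are in m, angles in degrees, forces in N, time in s.
With the tool pointing down it reaches from about 0.325 to 0.85 m from the base axis. Payload 4.4 kg.
Tool frame: the origin (TCP) lies at the very end of the fingers, on their centre line; the grasp point (between the pads) lies 19 mm behind it; z points along the fingers, y is the direction in which the jaws open and shut (so a half turn about z gives the same grasp; the last joint's range is limited). The gripper opens to 94 mm and grips with 3 to 60 N. Pads are 16 mm wide; open, the fingers measure 119 mm over their backs; the gripper's body (75 mm by 177 mm) begins 78 mm behind the grasp point.
Start: joints at [-8.623, 11.837, 88.321, -0, 79.842, -8.623], TCP at [0.575, -0, 0.178] pointing down, gripper open.
Joint ranges: [-156.59, 156.59], [-49.26, 127.26], [12.9, 141.05], [-63.56, 243.56], [4.71, 150.69], [-161.64, 161.64]. Speed limits (degrees/s): [159.86, 159.86, 180, 180, 180, 180].

INTERFACE

Orientations are given as [roll, pitch, yaw] about the fixed x, y, z axes, in that order (R = Rz(yaw) Ry(pitch) Rx(roll)).
In Python, from plant import readout, eyes, sign_off gives the robot as it stands. The module is installed in compiled form; this text tells all that it offers.
- The arm moves only by the shell command python3 -m inch 'ROWS' [FORCE]. ROWS is JSON, one flat list of numbers, 5 for each row, row after row: the shift along the world's x, y, z in m, then the turn about the world's z in degrees, then the closure in counts, from 0 (fully open) to 255 (shut). In form: [x, y, z, roll, jaw, x, y, z, roll, jaw, ...]. A call has 1 to 8 rows; each row shifts and turns the commanded pose from where the row before left it; what a row does not reach is not made up. A row lasts 1/8 s, in which the tool goes at most 62.5 mm and 10.7 degrees, less where a joint would pass 70% of its speed; a pose out of reach is approached as far as the arm can. A call is refused whole if a number of a shift passes 0.0625 or a number of a turn 10.7, either way. A call with a gripper value outside its range is refused whole. The fingers move at their own pace and stop on an object; FORCE is the grip in N (left out, the last holds). Time passes only in rows, so rows that do not move let the fingers close. It gives the time, the measured TCP pose, the force and the opening at its end, in the units of the state.
- readout.sense(): the state, without advancing time (a new reading comes with each control period).
- eyes.get_image(name): name is "scene" or "side" or "wrist"; returns (picture, depth): 420x560x3 uint8, red, green, blue; 420x560 float32, m along the optical axis (not along the pixel's ray), 0 where there is no reading.
- eyes.camera_params(name): a dict with "fx", "fy", "cx", "cy" (pixels), "cam_to_world" (4x4, takes a point from camera to world coordinates); the wrist camera has in their place "T_tool_cam" (4x4, takes a point from camera to tool coordinates, whose origin is the TCP and whose axes are the flange's). Camera axes: x right, y up, looking along -z (the intrinsics and any distortion apply to the point x, -y, -z); pixel columns grow to the right and rows downward; lengths in m; the calibration is good to about 2 mm. A picture is of the moment at which its call begins: read the wrist's pose just before it. camera_params takes no time and is no camera call.
- sign_off(): hands the job in, once; it reports no verdict.
The state is a dict: "t": time; "joints": joint angles; "joint_vel": joint speeds; "effort": joint torques, N m; "tcp_pos": TCP position; "ee_rot": TCP orientation; "contact_force": force on the tool from outside, world axes, zero at the start; "wrist_torque": the same for the moment, N m; "grip_width": finger opening in m.
Only numpy, scipy, OpenCV 4.12 (cv2) and the standard library are available. Lean on these libraries where they do the work, as an engineer would, in place of code of your own. Each camera call takes 0.05 s, during which the arm holds its last target.

TASK

Take the dark oiled toy house that stands by itself near the table's front edge and stand it upright on the cork pad at the open front of the turntable, in the middle of the pad with its long walls along the pad's long edges. Then turn the turntable one third of a turn counter-clockwise (seen from above), until the catch clicks in at the next stop and the house stands back beside the mast, without the house tipping or shifting on its pad. Leave the pale tower, the mug, the tape roll and the sanding block where they are.

Things in the scene. Friction and masses are not known exactly. Their poses are not given: they have to be found in the camera images.
- oiled_house: dark oiled toy house with gable roof, loose, about 90 g; 86 long x 52 wide x 99 mm high (walls 46 mm apart at the foot, 51 at 60 mm up, roof above). Origin at the centre of its underside; x along its length, y across it, z up. It starts near the table's front edge, right or left of the turntable (the dark houses farther back stay), its length within 25 degrees of the world's y. Grip it across its walls (y), 50 to 60 mm up.
- front_pad (a point): centre of the top of the cork pad that starts at the turntable's open front (from 23 degrees right to 9 degrees left of it). Pad 64 x 100 x 2 mm, flat, no rim, 70 mm from the turntable's axis, top 152 mm above the table; turns with the disc. x points from the pad to the axis (short side), y along the long side, z up. Two more such pads, 120 degrees apart, stay empty.
- turntable (a joint): angle in rad, counter-clockwise from above positive. Stops (a spring roller between two studs) at 0 (pad straight at the front) and 2.094. Starts at -0.15 to 0.40; range -0.5 to 2.6. Friction is about 0.6 N at the handle and the disc stays where left; passing a stud takes 4 to 8 N at the handle; within 3 degrees of a stop the catch draws the disc in. It can be driven past the stop.
- handle_grip (a point): on the axis of the handle, an upright red round post 18 mm thick with domed top, fixed on the disc 109 mm from the axis, 170 degrees clockwise (from above) from the front pad. This point is 192, the post's top 220, the disc's top 150 mm above the table. It starts at the back under the lamp panel, where only a tool tilted 30 to 45 degrees, leaning to the front, gets in; it comes forward on the left
- turntable_axis (a point): on the turntable's vertical axis, 152 mm above the table. The plywood disc is 250 mm in diameter and 12 mm thick, on a round column 44 mm thick with a foot 110 mm across. Axes are those of the disc (x points away from the front pad).
- stand: the fixed stand under the turntable: origin on the table under the turntable's axis, x to the back (front is -x). At the back, 185 mm from the axis, a mast (22 mm thick, 462 mm high) bears the lamp panel. A blue catch housing (22 x 30 mm, top 148 mm above the table) stands 150 mm from the axis, 40 degrees right of the front.
- lamp_edge (a point): middle of the lower front edge of the flat white lamp panel, 430 mm above the table. The panel is 190 mm wide, 20 mm thick and reaches from here (60 mm behind the axis) 140 mm to the back. Nothing is above the front half of the turntable.
- pale_tower: bystander: tall pale wooden gate tower, 71 x 63 x 202 mm, loose; origin at the centre of its underside. It and the oiled house swap places between starts.
- sanding_block: bystander: cork sanding block, 39 x 65 x 28 mm, loose, lying on the table; origin at the centre of its underside.
- tape_roll: bystander: roll of tape lying flat, 104 mm across, 25 mm high, loose, at the far right; origin at the centre of its underside.
- mug: bystander: white dotted mug, 92 x 127 x 93 mm with its handle, loose, at the far left; origin at the centre of its underside.

How it is judged:
By the outcome, as a careful person would: the job done as asked, in the order asked, and still so for the second after the job is handed in, with the robot touching nothing.
It also fails if it takes over 72 s, if anything falls off the work surface, if the arm or the gripper's body presses on something with over 40 N, if the wrist force passes 120 N, or if a joint passes its speed limit or range.

## Working session

There is one attempt and no reset: what is moved stays moved. The work goes in short steps, Python scripts to look and compute and a shell command to move; the robot and the scene stay as the last step left them, time stands still between calls to the robot, and variables do not carry over. Pictures are saved under pics/ and viewed, and the job is handed in when it is done.

```bash
mkdir -p pics; ls; cat > h.py <<'E'
import numpy as np, cv2
from plant import readout, eyes
from scipy.spatial.transform import Rotation as R
def T_tool():
    s=readout.sense(); T=np.eye(4); T[:3,:3]=R.from_euler('xyz',s['ee_rot'],degrees=True).as_matrix(); T[:3,3]=s['tcp_pos']; return T
def grab(n,f):
    T=T_tool(); p,d=eyes.get_image(n); c=eyes.camera_params(n)
    M=np.array(c['cam_to_world']) if n!='wrist' else T@np.array(c['T_tool_cam'])
    cv2.imwrite('pics/'+f+'.png',p[:,:,::-1]); np.savez('pics/'+f+'.npz',p=p,d=d,M=M,k=[c['fx'],c['fy'],c['cx'],c['cy']])
    return c
def load(f):
    z=np.load('pics/'+f+'.npz'); return z['p'],z['d'],z['M'],z['k']
def ray(f,u,v):
    p,d,M,k=load(f); r=np.array([(u-k[2])/k[0],-(v-k[3])/k[1],-1.]); return M[:3,3],M[:3,:3]@r
def plane(f,u,v,z):
    o,r=ray(f,u,v); return o+r*(z-o[2])/r[2]
def cloud(f):
    p,d,M,k=load(f); v,u=np.mgrid[:d.shape[0],:d.shape[1]]
    P=np.stack([(u-k[2])/k[0]*d,-(v-k[3])/k[1]*d,-d],-1)
    return P@M[:3,:3].T+M[:3,3]
E
python3 - <<'E'
from h import *
print(readout.sense())
for n in ['scene','side','wrist']: print({k:(v if not hasattr(v,'__len__') else np.round(v,3).tolist()) for k,v in grab(n,n+'0').items()})
a=[cv2.imread(f'pics/{n}0.png') for n in ['scene','side','wrist']]
E
```

```text
pics
{'t': 0.0, 'joints': array([-8.62374023e+00,  1.18834797e+01,  8.84016958e+01, -1.24181932e-03,
        7.98425666e+01, -8.62378772e+00]), 'joint_vel': array([ 0.04314453, -0.08278331,  0.11991564, -0.03019337,  0.12190649,
        0.05063517]), 'effort': array([-8.39226868e-05, -3.70882022e+01, -2.81415099e+01,  6.96549774e-02,
        3.60915181e-02, -1.71865345e-04]), 'tcp_pos': array([5.74148550e-01, 1.02568178e-04, 1.76924206e-01]), 'ee_rot': array([-1.79873519e+02, -1.79463164e-02,  9.00002481e+01]), 'contact_force': array([ 0.42262979, -0.12465811, -0.22934928]), 'wrist_torque': array([-0.02555055, -0.02597941, -0.01075457]), 'grip_width': 0.09391732548710605}
{'fx': 457.43536134708603, 'fy': 457.43536134708603, 'cx': 270.5083696867747, 'cy': 209.16131483078087, 'cam_to_world': [[0.903, 0.305, -0.304, 0.037], [-0.43, 0.66, -0.616, -0.925], [0.013, 0.687, 0.727, 1.41], [0.0, 0.0, 0.0, 1.0]]}
{'fx': 477.0063021265038, 'fy': 477.0063021265038, 'cx': 279.85604632586694, 'cy': 215.2304104121332, 'cam_to_world': [[0.818, 0.222, -0.531, -0.38], [-0.575, 0.313, -0.756, -1.22], [-0.002, 0.924, 0.383, 0.93], [0.0, 0.0, 0.0, 1.0]]}
{'fx': 339.55924266860876, 'fy': 339.55924266860876, 'cx': 279.5433057784319, 'cy': 206.4934175269686, 'T_tool_cam': [[-0.001, 0.966, 0.259, 0.074], [1.0, 0.001, 0.001, -0.0], [0.0, 0.259, -0.966, -0.206], [0.0, 0.0, 0.0, 1.0]]}
```

View pics/scene0.png

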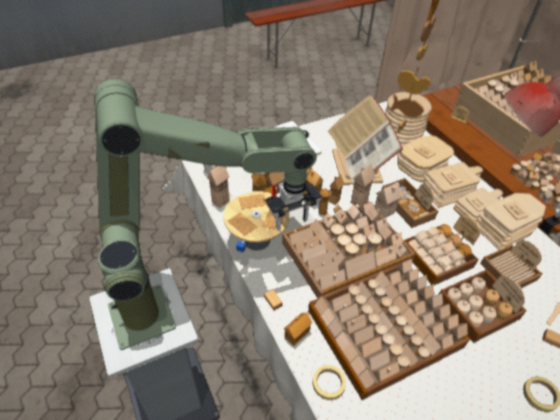

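View pics/side0.png

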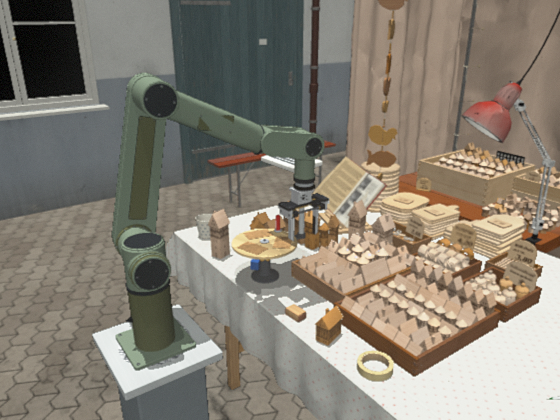

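View pics/wrist0.png

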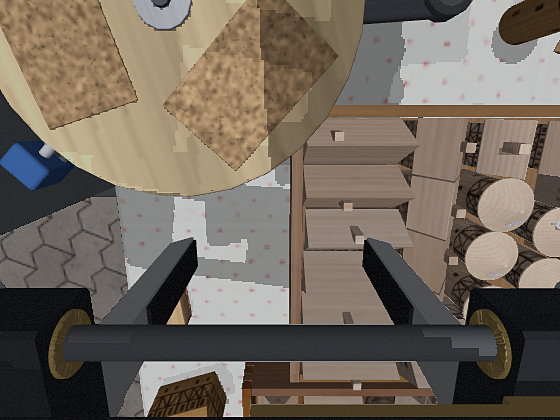

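```bash
python3 - <<'E'
from h import *
a=cv2.imread('pics/scene0.png')[120:360,170:420]; b=cv2.imread('pics/side0.png')[150:390,180:430]
cv2.imwrite('pics/z0.png',np.hstack([cv2.resize(x,None,fx=1.6*2/2,fy=1.6,interpolation=2) for x in (a,b)]))
C=cloud('wrist0'); 
for uv in [(165,10),(200,20),(80,60),(250,80),(40,165),(300,150),(345,60),(200,380),(150,260)]: print(uv,C[uv[1],uv[0]].round(3))
for n,uvs in dict(scene0=[(253,217),(298,325),(298,335),(328,380),(285,185),(365,130),(219,180),(274,298)],side0=[(264,238),(328,318),(278,222),(375,365),(345,185),(219,225),(203,225)]).items():
  C=cloud(n)
  for uv in uvs: print(n,uv,C[uv[1],uv[0]].round(3))
E
```

```text
(165, 10) [0.505 0.136 0.154]
(200, 20) [0.525 0.131 0.149]
(80, 60) [0.448 0.108 0.151]
(250, 80) [0.555 0.096 0.152]
(40, 165) [0.407 0.041 0.147]
(300, 150) [0.593 0.043 0.063]
(345, 60) [0.616 0.108 0.15 ]
(200, 380) [ 0.469 -0.263  0.01 ]
(150, 260) [ 0.415 -0.097 -0.   ]
scene0 (253, 217) [0.488 0.135 0.149]
scene0 (298, 325) [ 0.452 -0.301  0.082]
scene0 (298, 335) [ 0.443 -0.322  0.059]
scene0 (328, 380) [ 0.474 -0.472 -0.   ]
scene0 (285, 185) [0.545 0.002 0.406]
scene0 (365, 130) [1.137 0.372 0.185]
scene0 (219, 180) [0.444 0.369 0.157]
scene0 (274, 298) [ 0.443 -0.145  0.026]
side0 (264, 238) [0.524 0.175 0.146]
side0 (328, 318) [ 0.441 -0.304  0.084]
side0 (278, 222) [0.598 0.186 0.191]
side0 (375, 365) [ 0.478 -0.473  0.004]
side0 (345, 185) [1.13  0.384 0.183]
side0 (219, 225) [0.44  0.382 0.148]
side0 (203, 225) [0.464 0.583 0.07 ]
```

View pics/z0.png

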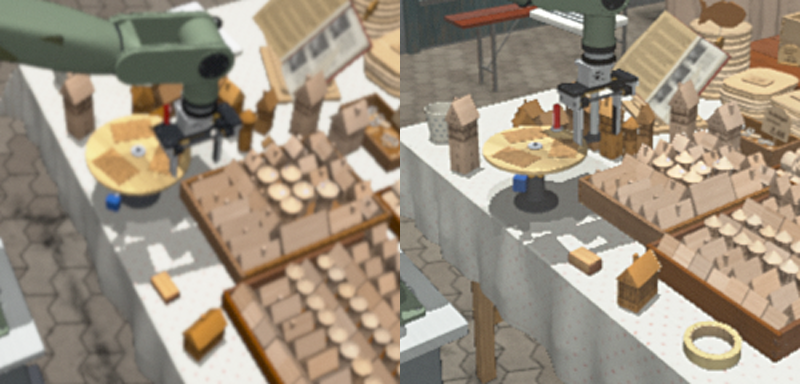

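```bash
python3 - <<'E'
from h import *
for f in ['scene0','side0']:
  p,d,M,k=load(f)
  for P in [(.563,.142,.43),(.633,.142,.44),(.703,.142,.44),(.688,.142,.2),(.563,.237,.43),(.563,.05,.43),(.503,.142,.15)]:
    q=np.linalg.inv(M)@np.r_[P,1]; u=k[2]-k[0]*q[0]/q[2]; v=k[3]+k[1]*q[1]/q[2]; print(f,P,int(u),int(v),-q[2],d[int(v),int(u)])
a=cv2.imread('pics/side0.png')[170:270,180:330]; b=cv2.imread('pics/scene0.png')[140:260,200:350]
cv2.imwrite('pics/z1.png',cv2.resize(a,None,fx=5,fy=5,interpolation=2))
cv2.imwrite('pics/z2.png',cv2.resize(b,None,fx=5,fy=5,interpolation=2))
E
```

```text
scene0 (0.563, 0.142, 0.43) 271 151 1.5295170933103375 1.2598822
scene0 (0.633, 0.142, 0.44) 290 144 1.5435456644431542 1.328416
scene0 (0.703, 0.142, 0.44) 308 138 1.5648425214615334 1.5546865
scene0 (0.688, 0.142, 0.2) 300 190 1.7347177704967989 1.4458843
scene0 (0.563, 0.237, 0.43) 259 136 1.5880140890436576 1.3422357
scene0 (0.563, 0.05, 0.43) 283 168 1.4728673711264906 1.3178033
scene0 (0.503, 0.142, 0.15) 255 214 1.7147746492331792 1.7119616
side0 (0.563, 0.142, 0.43) 276 167 1.7218580550546343 0.0
side0 (0.633, 0.142, 0.44) 292 161 1.7551750513564495 1.7156657
side0 (0.703, 0.142, 0.44) 307 158 1.792325709016208 1.5324624
side0 (0.688, 0.142, 0.2) 303 218 1.8763727263940428 1.8807061
side0 (0.563, 0.237, 0.43) 262 161 1.7936671707299976 1.7897805
side0 (0.563, 0.05, 0.43) 292 173 1.652316595663756 0.0
side0 (0.503, 0.142, 0.15) 264 241 1.7973571522258265 1.7874906
```

View pics/z1.png

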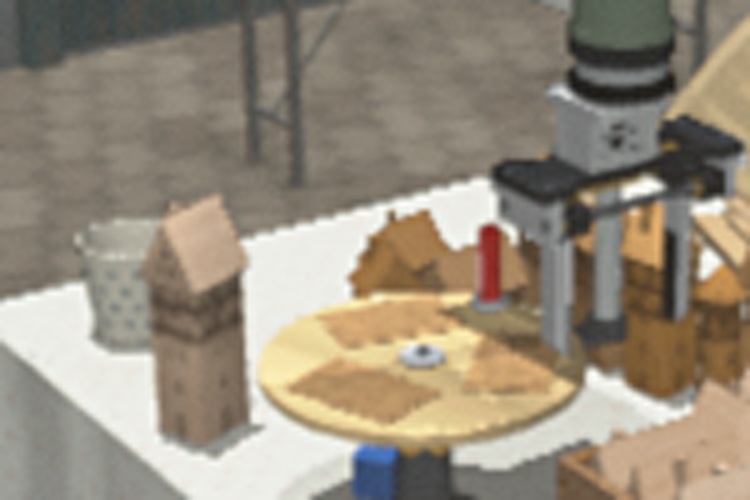

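View pics/z2.png

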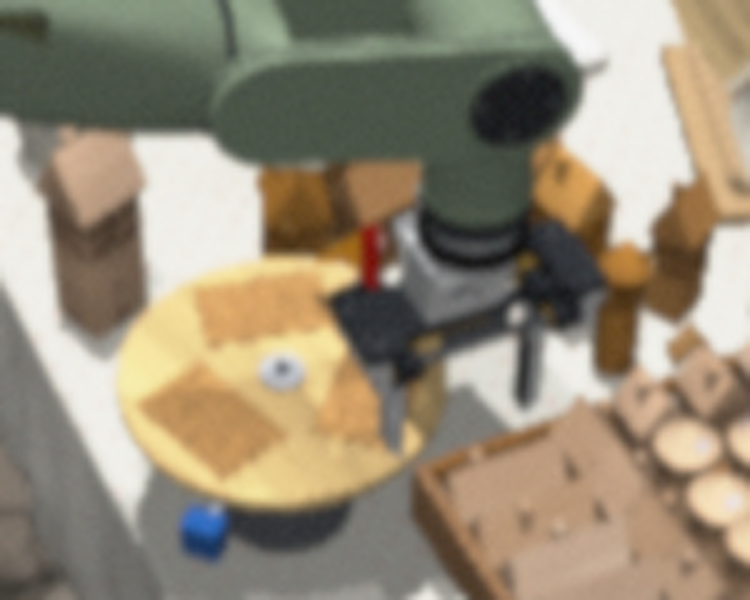

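```bash
python3 -m inch '[-0.01,-0.04,0.01,0,0, -0.02,-0.05,0.015,0,0, -0.02,-0.05,0.015,0,0, -0.02,-0.05,0.02,0,0, -0.02,-0.05,0.02,0,0, -0.02,-0.03,0.02,0,0, -0.02,-0.02,0,0,0, 0,0,0,0,0]'; python3 - <<'E'
from h import *
grab('wrist','wrist1'); print(readout.sense()['tcp_pos'])
E
```

```text
t: 1.15
tcp_pos: [0.4439, -0.2911, 0.278]
ee_rot: [-180.0, -0.0, 89.8]
contact_force: [1.1, 0.4, 0.1]
grip_width: 0.0942
[ 0.4445963  -0.29012434  0.27765839]
```

View pics/wrist1.png

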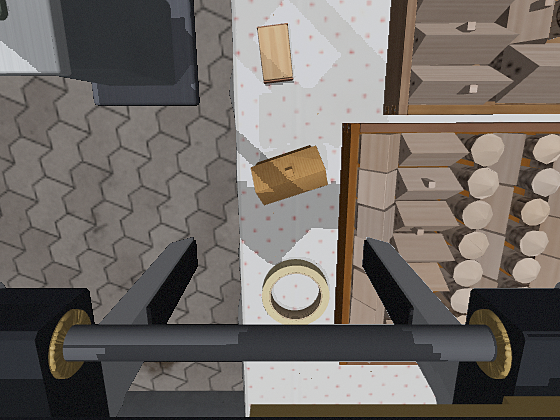

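```bash
python3 - <<'E'
from h import *
a=cv2.imread('pics/wrist1.png')[120:230,230:350]; b=cv2.imread('pics/side0.png')[290:360,300:360]
cv2.imwrite('pics/z3.png',np.hstack([cv2.resize(a,(480,440),interpolation=2),cv2.resize(b,(310,440),interpolation=2)]))
C=cloud('wrist1')
for uv in [(289,170),(270,175),(310,165),(285,155),(289,185),(295,195),(260,190),(322,178),(276,50)]: print(uv,C[uv[1],uv[0]].round(3))
E
```

```text
(289, 170) [ 0.455 -0.277  0.1  ]
(270, 175) [ 0.432 -0.286  0.081]
(310, 165) [ 0.48  -0.274  0.084]
(285, 155) [ 0.451 -0.268  0.032]
(289, 185) [ 0.455 -0.297  0.087]
(295, 195) [ 0.466 -0.33  -0.002]
(260, 190) [ 0.421 -0.301  0.096]
(322, 178) [ 0.495 -0.291  0.08 ]
(276, 50) [ 0.44  -0.139  0.028]
```

View pics/z3.png

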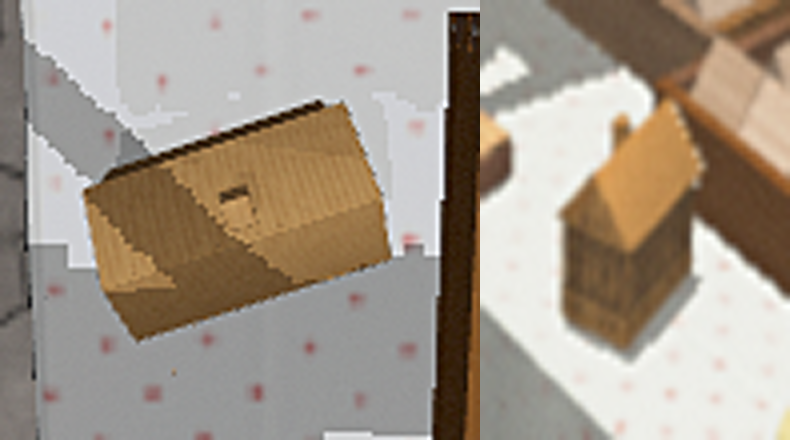

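```bash
python3 - <<'E'
from h import *
p,d,M,k=load('wrist1'); C=cloud('wrist1')
hsv=cv2.cvtColor(p,cv2.COLOR_RGB2HSV)
m=np.zeros(d.shape,bool); m[135:215,240:340]=True
m&=(C[...,2]>0.01)&(C[...,2]<0.12)&(C[...,0]<0.515)
n,l,s,c=cv2.connectedComponentsWithStats(m.astype(np.uint8)); i=1+np.argmax(s[1:,4]); m=l==i; print(s[i],c[i])
P=C[m]; print(P.min(0),P.max(0))
for lo,hi in [(0.055,0.075),(.065,.07),(0.075,.085),(.085,.093),(.093,.105)]:
  q=P[(P[:,2]>lo)&(P[:,2]<hi)]
  if len(q)>5:
    r=cv2.minAreaRect((q[:,:2]*1000).astype(np.float32)); print(lo,hi,len(q),r)
C=cloud('side0')
m=(abs(C[...,0]-.45)<.08)&(abs(C[...,1]+.3)<.08)&(C[...,2]>.005)&(C[...,2]<.12)
P=C[m];print(len(P),P.min(0),P.max(0))
for lo,hi in [(.005,.03),(.03,.055),(.055,.075),(.075,.093),(.093,.105)]:
  q=P[(P[:,2]>lo)&(P[:,2]<hi)]; r=cv2.minAreaRect((q[:,:2]*1000).astype(np.float32)); print(lo,hi,len(q),r)
E
```

```text
[ 250  146   78   59 3000] [288.66433333 174.65333333]
[ 0.40691175 -0.32733968  0.01005648] [ 0.50348624 -0.25385035  0.10054517]
0.055 0.075 1076 ((455.50164794921875, -290.68218994140625), (85.95093536376953, 52.04241943359375), 18.000165939331055)
0.065 0.07 410 ((455.8582458496094, -290.95965576171875), (85.90843200683594, 49.10272216796875), 18.75856590270996)
0.075 0.085 840 ((455.62921142578125, -290.58038330078125), (85.83363342285156, 32.68736267089844), 18.341785430908203)
0.085 0.093 704 ((454.6952209472656, -288.0496826171875), (85.93272399902344, 22.187158584594727), 18.31948471069336)
0.093 0.105 280 ((453.7689514160156, -285.0647888183594), (85.27796936035156, 15.81729507446289), 18.48699951171875)
876 [ 0.3858374  -0.37856609  0.00506332] [ 0.52999643 -0.22610984  0.09934568]
0.005 0.03 244 ((458.939453125, -309.920166015625), (122.45652770996094, 153.8123779296875), 84.23318481445312)
0.03 0.055 220 ((470.330322265625, -321.296630859375), (119.66554260253906, 109.55511474609375), 0.36079809069633484)
0.055 0.075 200 ((467.38214111328125, -300.5494689941406), (125.2377700805664, 148.6199493408203), 0.11873742938041687)
0.075 0.093 180 ((454.589599609375, -292.74530029296875), (91.36302947998047, 34.929847717285156), 17.56048011779785)
0.093 0.105 32 ((451.97979736328125, -285.6781311035156), (84.55652618408203, 17.771038055419922), 17.71226692199707)
```

```bash
python3 - <<'E'
from h import *
for u,v in [(256,192.5),(324.5,170)]: print(plane('wrist1',u,v,.099).round(4), cloud('wrist1')[int(v),int(u)].round(4))
a=plane('wrist1',256,192.5,.099);b=plane('wrist1',324.5,170,.099);print((a+b)/2,np.linalg.norm(a-b),np.degrees(np.arctan2(*(b-a)[1::-1])))
C=cloud('wrist1');print(np.median(C[220:300,240:265,2]))
s=readout.sense();print(s['joints'],s['tcp_pos'],s['ee_rot'])
E
```

```text
[ 0.4163 -0.3037  0.099 ] [ 0.416  -0.3043  0.0939]
[ 0.4951 -0.2778  0.099 ] [ 0.4952 -0.2787  0.0934]
[ 0.45569394 -0.29077142  0.099     ] 0.08291271924391003 18.22771266196287
-0.00015177907259952828
[-4.24951721e+01  2.99307364e+00  8.65583929e+01  3.39321492e-02
  9.04913682e+01 -4.23945581e+01] [ 0.4445963  -0.29012434  0.27765839] [-1.79991243e+02 -5.39392949e-02  8.98996603e+01]
```

```bash
python3 -m inch '[0.002,0,-0.01,-10.2,0, 0.002,0,-0.02,-10.2,0, 0.002,-0.0005,-0.02,-10.2,0, 0.002,0,-0.025,-10.2,0, 0.002,0,-0.025,-10.2,0, 0.001,0,-0.02,-10.2,0, 0,0,0,-10.2,0, 0,0,0,0,0]'; python3 - <<'E'
from h import *
grab('wrist','wrist2'); s=readout.sense();print(s['tcp_pos'],s['ee_rot'],s['contact_force'])
E
```

```text
t: 2.2
tcp_pos: [0.4564, -0.289, 0.1572]
ee_rot: [-179.9, 0.0, 18.8]
contact_force: [0.2, 0.2, -0.9]
grip_width: 0.0939
[ 0.45653661 -0.28941773  0.15766806] [-1.79953480e+02  2.24006102e-03  1.88594544e+01] [ 0.67223128 -0.56991918  0.73823627]
```

View pics/wrist2.png

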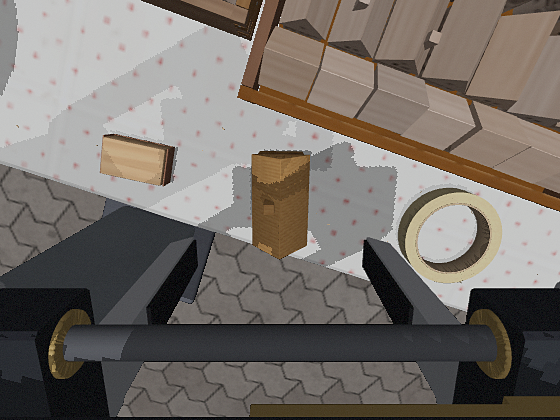

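```bash
python3 - <<'E'
from h import *
C=cloud('wrist2'); m=np.zeros(C.shape[:2],bool); m[140:265,240:320]=True
P=C[m&(C[...,2]>.05)&(C[...,2]<.11)]
for lo,hi in [(0.055,0.075),(.05,.1)]:
  q=P[(P[:,2]>lo)&(P[:,2]<hi)]; print(lo,cv2.minAreaRect((q[:,:2]*1000).astype(np.float32)))
E
```

```text
0.055 ((455.6476745605469, -290.60015869140625), (86.29261016845703, 52.00676345825195), 18.10208511352539)
0.05 ((455.6153564453125, -290.6739501953125), (86.47987365722656, 51.98781204223633), 18.20902442932129)
```

```bash
python3 -m inch '[-0.001,-0.001,-0.03,-0.6,0, 0,0,-0.035,0,0, 0,0,-0.035,0,0, 0,0,-0.02,0,0, 0,0,-0.003,0,0, 0,0,0,0,0, 0,0,0,0,120, 0,0,0,0,120]' 12; python3 -m inch '[0,0,0,0,160, 0,0,0,0,160, 0,0,0,0,160, 0,0,0,0,160]' 12; python3 - <<'E'
from h import *
s=readout.sense();print(s['tcp_pos'],s['ee_rot'],s['contact_force'],s['grip_width'])
E
```

```text
t: 3.25
tcp_pos: [0.4558, -0.2921, 0.0362]
ee_rot: [179.9, -0.1, 18.0]
contact_force: [0.1, -0.0, 0.6]
grip_width: 0.0775
t: 3.75
tcp_pos: [0.4546, -0.2904, 0.0352]
ee_rot: [-179.9, 0.0, 18.0]
contact_force: [-1.2, 4.1, 5.3]
grip_width: 0.0506
[ 0.45460109 -0.29043221  0.0351704 ] [-1.79867525e+02  1.57580231e-02  1.79955515e+01] [-1.22622094  4.13555187  5.30286553] 0.05057518575701789
```

```bash
python3 -m inch '[0,0,0.01,0,160, 0,0,0.03,0,160, 0,0,0.05,0,160, 0,0,0.05,0,160, 0,0,0.05,0,160, 0,0,0.03,0,160, 0,0,0.01,0,160, 0,0,0,0,160]'; python3 - <<'E'
from h import *
grab('wrist','wrist3'); s=readout.sense();print(s['tcp_pos'],s['ee_rot'],s['contact_force'],s['grip_width'])
E
```

```text
t: 4.75
tcp_pos: [0.455, -0.2918, 0.2649]
ee_rot: [180.0, -0.0, 18.0]
contact_force: [-0.3, -0.1, -2.2]
grip_width: 0.0495
[ 0.454467   -0.29125755  0.26366396] [-1.79915588e+02  6.47872730e-02  1.79925317e+01] [ 0.62778038  0.93786593 -1.72959826] 0.04936992378376567
```

View pics/wrist3.png

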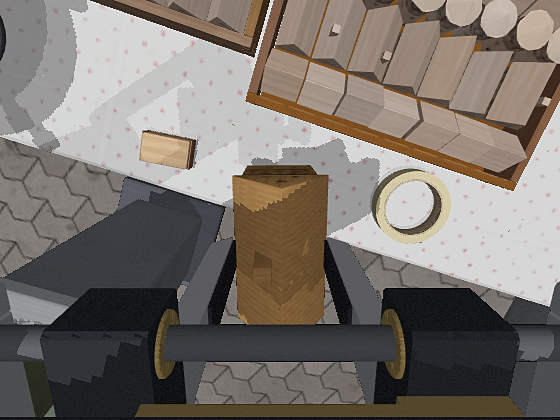

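```bash
python3 -m inch '[0,0.01,0,3,160, 0,0.03,0.005,8,160, -0.005,0.045,0.005,10.4,160, -0.005,0.05,0.005,10.4,160, -0.005,0.05,0.005,10.4,160, -0.005,0.05,0,10.4,160, -0.005,0.045,0,10.4,160, 0,0.03,0,10.4,160]'; python3 -m inch '[0,0.015,0,9,160, 0,0.01,0,5,160, 0,0,0,1,160, 0,0,0,0,160]'; python3 - <<'E'
from h import *
grab('wrist','wrist4'); grab('scene','scene4');grab('side','side4');s=readout.sense();print(s['tcp_pos'],s['ee_rot'],s['contact_force'],s['grip_width'])
E
```

```text
t: 5.8
tcp_pos: [0.4284, 0.0204, 0.2828]
ee_rot: [-179.8, -0.0, 91.8]
contact_force: [0.0, -0.2, -0.0]
grip_width: 0.0493
t: 6.3
tcp_pos: [0.4295, 0.0432, 0.2838]
ee_rot: [-179.9, -0.0, 106.3]
contact_force: [-0.6, -0.5, -1.5]
grip_width: 0.0493
[0.42991747 0.04300632 0.2846705 ] [-1.79963314e+02 -6.83950575e-03  1.06315921e+02] [ 0.76197444 -0.67648798 -0.58081902] 0.04967596592643536
```

View pics/wrist4.png

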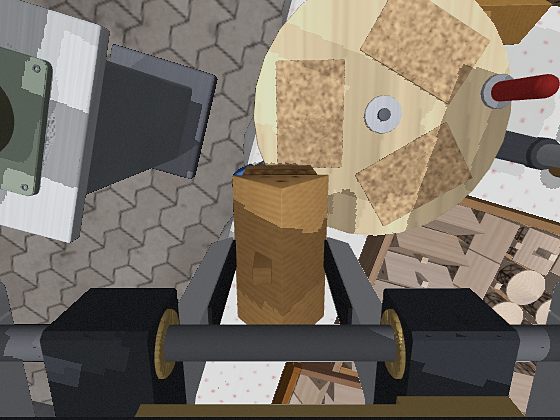

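View pics/side4.png

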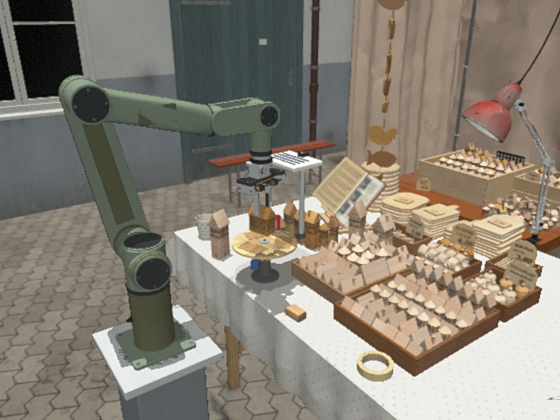

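```bash
cat > pads.py <<'E'
from h import *
import sys
def pads(f,show=True):
    p,d,M,k=load(f); C=cloud(f)
    hsv=cv2.cvtColor(p,cv2.COLOR_RGB2HSV); g=cv2.GaussianBlur(p,(5,5),0)
    on=(abs(C[...,2]-.151)<.008)
    v,u=np.nonzero(on)
    # cork darker/redder: blue channel ratio
    s=cv2.medianBlur(cv2.cvtColor(g,cv2.COLOR_RGB2HSV),7)
    return s,on
if __name__=='__main__':
    f=sys.argv[1]; s,on=pads(f)
    for uv in [(310,113),(320,80),(430,50),(420,170),(400,200),(265,115),(370,60),(430,110),(380,150),(455,100)]: print(uv,s[uv[1],uv[0]],on[uv[1],uv[0]],cloud(f)[uv[1],uv[0]].round(4))
E
python3 pads.py wrist4; python3 - <<'E'
from h import *
cv2.imwrite('pics/z4.png',cv2.resize(cv2.imread('pics/wrist4.png')[0:240,230:560],None,fx=2.4,fy=2.4,interpolation=2))
E
```

```text
(310, 113) [ 17  89 196] True [0.4353 0.1242 0.152 ]
(320, 80) [ 17  89 193] True [0.4354 0.1553 0.1516]
(430, 50) [ 17  88 196] True [0.5243 0.2082 0.1513]
(420, 170) [ 16  93 176] True [0.5579 0.1025 0.1512]
(400, 200) [ 17  88 197] True [0.55   0.068  0.1513]
(265, 115) [ 31  39 220] True [0.3943 0.1103 0.1495]
(370, 60) [ 20  64 204] True [0.4748 0.1852 0.1492]
(430, 110) [ 22  55 216] True [0.5455 0.1592 0.1498]
(380, 150) [ 20  65 197] True [0.5131 0.1099 0.149 ]
(455, 100) [ 19  72 163] True [0.5655 0.1747 0.1483]
```

View pics/z4.png

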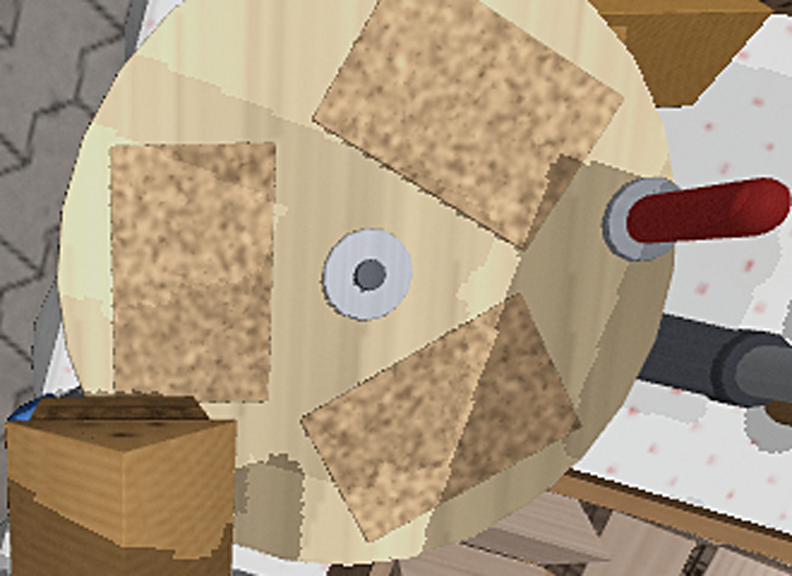

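```bash
python3 - <<'E'
from h import *
f='wrist4'
z=[(110,146),(274,143),(269,402),(114,402)]
P=np.array([plane(f,230+x/2.4,y/2.4,.152) for x,y in z]); print(P.round(4)); c=P.mean(0); print('c',c)
print([np.linalg.norm(P[i]-P[(i+1)%4]).round(4) for i in range(4)], [np.degrees(np.arctan2(*(P[j]-P[i])[1::-1])).round(2) for i,j in [(0,1),(3,2),(3,0),(2,1)]])
for i in range(1): print('hub',plane(f,230+370/2.4,275/2.4,.155),plane(f,230+367/2.4,274/2.4,.152), cloud(f)[114,375])
# other pads' far pts & handle base
print('handle base', plane(f,230+645/2.4,219/2.4,.153))
# depth-based disc edge fit
C=cloud(f); m=(abs(C[...,2]-.150)<.006)
m[:, :]&=True
cs,_=cv2.findContours(m.astype(np.uint8),0,1); q=max(cs,key=cv2.contourArea)[:,0]
Q=C[q[:,1],q[:,0]]; 
ctr=np.array([.503,.142]); r=np.linalg.norm(Q[:,:2]-ctr,axis=1); Q=Q[(r>.118)&(r<.132)]
from scipy.optimize import least_squares
s=least_squares(lambda x:np.hypot(Q[:,0]-x[0],Q[:,1]-x[1])-x[2],[.503,.142,.125],loss='soft_l1',f_scale=.001); print('disc',s.x,len(Q))
E
```

```text
[[0.391  0.1597 0.152 ]
 [0.4512 0.1783 0.152 ]
 [0.482  0.0831 0.152 ]
 [0.42   0.065  0.152 ]]
c [0.43605481 0.12152126 0.152     ]
[np.float64(0.0631), np.float64(0.1001), np.float64(0.0645), np.float64(0.099)] [np.float64(17.2), np.float64(16.28), np.float64(107.06), np.float64(107.88)]
hub [0.50326363 0.14244483 0.155     ] [0.50282155 0.14272646 0.152     ] [0.49501752 0.14060405 0.15380206]
handle base [0.59961736 0.19259497 0.153     ]
disc [0.50216589 0.14261164 0.12332273] 517
```

```bash
python3 - <<'E'
from h import *
for f in ['wrist3','wrist4']:
  p,d,M,k=load(f); T=np.array(eyes.camera_params('wrist')['T_tool_cam'])
  v,u=np.mgrid[:420,:560]; P=np.stack([(u-k[2])/k[0]*d,-(v-k[3])/k[1]*d,-d],-1)@T[:3,:3].T+T[:3,3]
  m=np.zeros(d.shape,bool); m[160:330,225:335]=True
  q=P[m&(P[...,2]<.01)&(P[...,2]>-.08)&(abs(P[...,1])<.035)&(d>0)]
  print(q.min(0),q.max(0)); w=q[(q[:,2]>-.045)&(q[:,2]<-.02)]
  print(cv2.minAreaRect((w[:,:2]*1000).astype(np.float32)), np.percentile(q[:,0],[1,99]))
  print('ridge z',np.sort(q[:,2])[:20:5])
E
```

```text
[-0.04314052 -0.03050612 -0.06922233] [0.04341995 0.02950428 0.00996796]
((0.17717742919921875, -0.4566612243652344), (60.007659912109375, 86.36177825927734), 89.68016052246094) [-0.03816701  0.0430705 ]
ridge z [-0.06922233 -0.06845763 -0.06802983 -0.06757687]
[-0.04319967 -0.03059593 -0.06891596] [0.0433723  0.02924037 0.00999526]
((0.3311729431152344, -0.5528831481933594), (59.83606719970703, 86.28917694091797), 89.10193634033203) [-0.03829812  0.04307024]
ridge z [-0.06891596 -0.06811072 -0.06783381 -0.06775258]
```

```bash
python3 -m inch '[0.001,0.01,-0.005,0.3,160, 0.002,0.02,-0.015,0.3,160, 0.002,0.02,-0.02,0.3,160, 0.001,0.02,-0.02,0,160, 0,0.008,-0.015,0,160, 0,0,-0.01,0,160, 0,0,0,0,160, 0,0,0,0,160]'; python3 - <<'E'
from h import *
grab('wrist','wrist5'); grab('side','side5');s=readout.sense();print(s['tcp_pos'],s['ee_rot'],s['contact_force'],s['grip_width'])
cv2.imwrite('pics/z5.png',cv2.resize(cv2.imread('pics/side5.png')[180:290,210:320],None,fx=5,fy=5,interpolation=2))
E
```

```text
t: 7.45
tcp_pos: [0.4366, 0.121, 0.2008]
ee_rot: [179.9, 0.0, 107.3]
contact_force: [0.7, 0.4, -1.2]
grip_width: 0.0498
[0.4367357  0.12111961 0.20092971] [1.79901894e+02 2.71733275e-02 1.07253777e+02] [ 0.13379233  1.04336722 -0.77007182] 0.04937343816624996
```

View pics/wrist5.png

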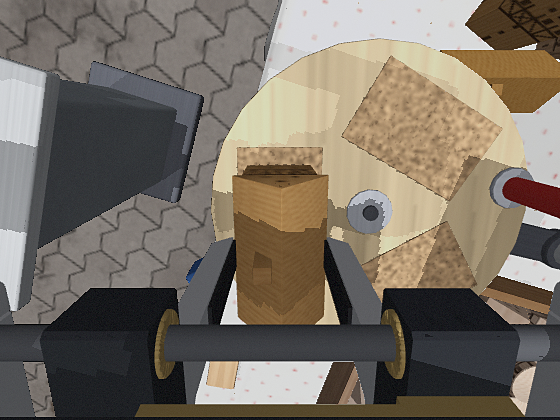

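View pics/z5.png

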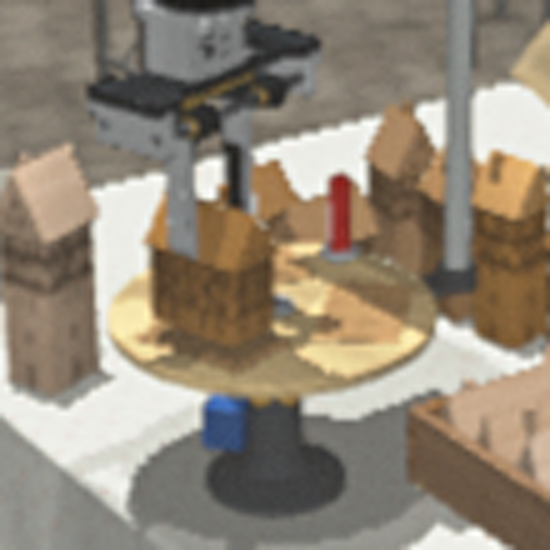

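```bash
python3 - <<'E'
from h import *
f='wrist5'
a=plane(f,237,148,.152);b=plane(f,322.5,147.5,.152);print(a,b,np.linalg.norm(a-b),np.degrees(np.arctan2(*(b-a)[1::-1])))
m=(a+b)/2; print(m, m[:2]-.05*np.array([np.cos(np.radians(107.2)),np.sin(np.radians(107.2))]))
print('hub',plane(f,370,212.5,.155))
E
```

```text
[0.39106226 0.15973082 0.152     ] [0.45159844 0.17882169 0.152     ] 0.06347511202311942 17.503341991818264
[0.42133035 0.16927626 0.152     ] [0.43611575 0.12151234]
hub [0.50238862 0.14286839 0.155     ]
```

```bash
python3 -m inch '[-0.0005,0,-0.004,0.1,160, 0,0,-0.004,0,160, 0,0,-0.002,0,160, 0,0,-0.001,0,160, 0,0,0,0,160, 0,0,0,0,160]';python3 -m inch '[0,0,-0.001,0,160, 0,0,0,0,160]';python3 -m inch '[0,0,-0.001,0,160, 0,0,0,0,160]'
```

```text
t: 8.3
tcp_pos: [0.4356, 0.1215, 0.1892]
ee_rot: [180.0, 0.0, 107.4]
contact_force: [-1.1, 0.4, -0.8]
grip_width: 0.0498
t: 8.55
tcp_pos: [0.4354, 0.1215, 0.188]
ee_rot: [-180.0, -0.0, 107.4]
contact_force: [0.6, 0.2, -1.0]
grip_width: 0.0495
t: 8.8
tcp_pos: [0.4356, 0.1214, 0.1878]
ee_rot: [180.0, 0.0, 107.4]
contact_force: [-0.9, -0.2, 4.5]
grip_width: 0.0498
```

```bash
python3 -m inch '[0,0,0,0,120, 0,0,0,0,114, 0,0,0,0,105, 0,0,0,0,90, 0,0,0,0,75, 0,0,0,0,70, 0,0,0,0,70]'; python3 - <<'E'
from h import *
grab('wrist','wrist6'); s=readout.sense();print(s['tcp_pos'],s['contact_force'])
E
```

```text
t: 9.68
tcp_pos: [0.4355, 0.1215, 0.187]
ee_rot: [180.0, -0.0, 107.4]
contact_force: [-0.0, 0.2, -0.9]
grip_width: 0.0683
[0.435531   0.12149914 0.1870259 ] [-0.44360696  0.47906522 -0.0472238 ]
```

View pics/wrist6.png

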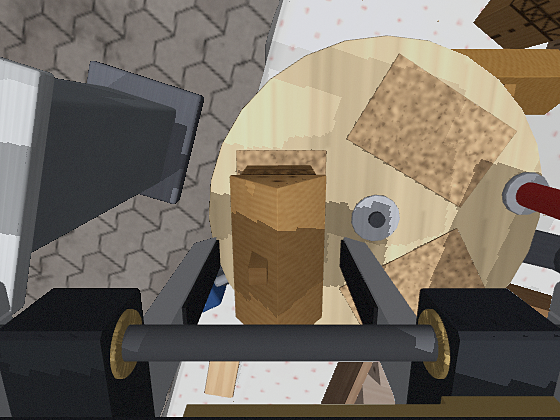

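```bash
python3 -m inch '[0,0,0.005,0,70, 0,0,0.015,0,70, 0,0,0.03,0,70, 0,0,0.03,0,70, 0,-0.02,0.04,0,70, 0,-0.02,0.03,0,70, 0,-0.01,0.01,0,70, 0,0,0,0,70]'; python3 - <<'E'
from h import *
grab('wrist','wrist7'); s=readout.sense();print(s['tcp_pos'],s['contact_force'],s['joints'])
E
```

```text
t: 10.72
tcp_pos: [0.4358, 0.0712, 0.3476]
ee_rot: [179.9, 0.0, 107.3]
contact_force: [0.0, 0.8, -0.0]
grip_width: 0.0682
[0.43518951 0.07159296 0.34643343] [0.47595413 0.936118   0.29244787] [-1.95039195e+00 -9.52583377e+00  9.06353154e+01  2.55747696e-02
  9.89433734e+01 -1.93177678e+01]
```

View pics/wrist7.png

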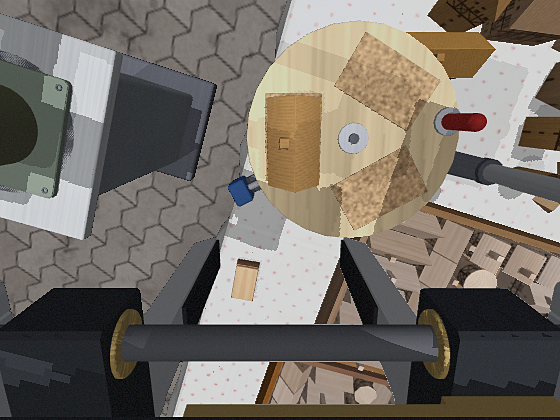

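```bash
cat > chk.py <<'E'
from h import *
import sys
f=sys.argv[1]; x0,x1,y0,y1=map(int,sys.argv[2:6])
C=cloud(f); m=np.zeros(C.shape[:2],bool); m[y0:y1,x0:x1]=True
for lo,hi in [(.205,.225),(.205,.252)]:
  q=C[m&(C[...,2]>lo)&(C[...,2]<hi)]; print(len(q),cv2.minAreaRect((q[:,:2]*1000).astype(np.float32)))
E
python3 chk.py wrist7 255 330 85 200; python3 - <<'E'
from h import *
f='wrist7'
print('hub',plane(f,353,138,.155)); print('handle base',plane(f,446,121,.153))
cv2.imwrite('pics/z7.png',cv2.resize(cv2.imread('pics/wrist7.png')[10:250,230:500],None,fx=2.4,fy=2.4,interpolation=2))
E
```

```text
1481 ((433.9980773925781, 121.11131286621094), (52.0322151184082, 85.89794158935547), 17.486207962036133)
4864 ((433.99993896484375, 121.10530853271484), (52.0322151184082, 85.95405578613281), 17.486207962036133)
hub [0.50192966 0.1426492  0.155     ]
handle base [0.59738752 0.19218236 0.153     ]
```

View pics/z7.png

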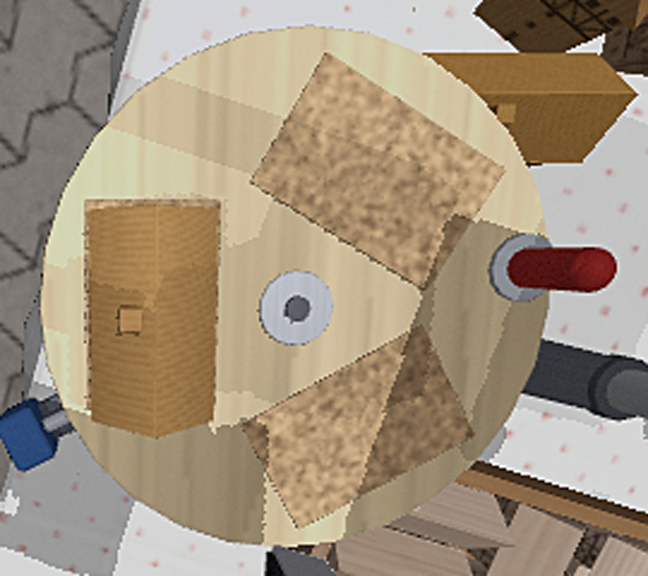

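```bash
python3 - <<'E'
from h import *
grab('scene','scene7'); grab('side','side7')
for f in ['side4','side7','scene7']:
  C=cloud(f); m=(C[...,2]>.42)&(C[...,2]<.47)&(abs(C[...,0]-.62)<.12)&(abs(C[...,1]-.14)<.16)
  q=C[m]; 
  if len(q)>10: print(f,len(q),cv2.minAreaRect((q[:,:2]*1000).astype(np.float32)),q.min(0),q.max(0))
a=cv2.imread('pics/side7.png')[70:290,200:350]; b=cv2.imread('pics/scene7.png')[90:260,190:340]
cv2.imwrite('pics/z8.png',np.hstack([cv2.resize(x,(375,550),interpolation=2) for x in (a,b)]))
E
```

```text
side4 819 ((596.3756103515625, 138.45748901367188), (216.82760620117188, 201.00865173339844), 6.993450164794922) [0.50008209 0.02576576 0.42146232] [0.70605135 0.25108549 0.46381074]
side7 650 ((633.1820068359375, 147.84774780273438), (149.17884826660156, 189.9344940185547), 3.427020788192749) [0.56023473 0.0495063  0.4297158 ] [0.7076942 0.2456833 0.464258 ]
scene7 1663 ((607.775634765625, 146.7199249267578), (193.5211944580078, 198.83139038085938), 3.5618362426757812) [0.51611209 0.04535367 0.42966698] [0.70951508 0.24922242 0.46981485]
```

View pics/z8.png

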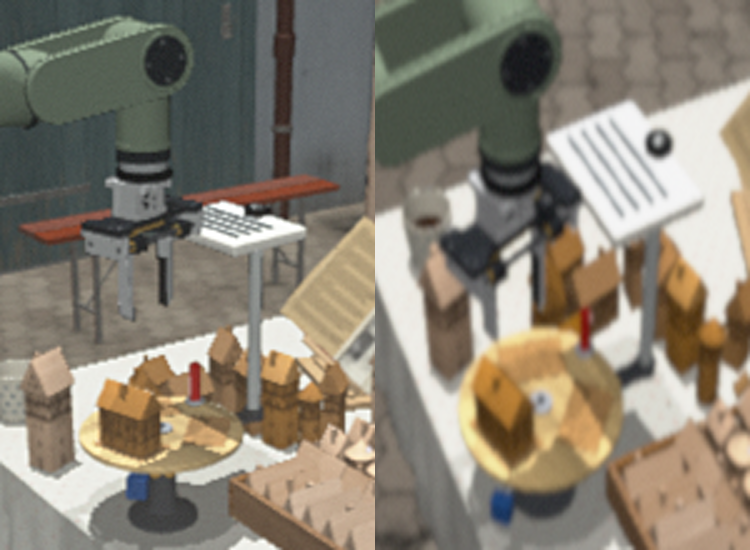

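```bash
python3 -m inch '[0,0.005,0,-4,150, 0,0.015,-0.005,-9,200, 0,0.025,-0.005,-10.5,255, 0,0.025,-0.005,-10.5,255, 0.003,0.025,-0.005,-10.5,255, 0.005,0.02,-0.005,-10.5,255, 0.005,0.015,-0.01,-10.5,255, 0.005,0.01,-0.01,-10.5,255]' 20; python3 -m inch '[0.005,0.008,-0.01,-10.5,255, 0.002,0,-0.01,-9,255, 0,0,-0.01,-3.8,255, 0,0,0,0,255]'; python3 - <<'E'
from h import *
grab('side','side8');grab('scene','scene8');grab('wrist','wrist8');s=readout.sense();print(s['tcp_pos'],s['ee_rot'],s['contact_force'],s['joints'])
a=cv2.imread('pics/side8.png')[70:290,200:350]; b=cv2.imread('pics/scene8.png')[90:260,190:340]
cv2.imwrite('pics/z8b.png',np.hstack([cv2.resize(x,(375,550),interpolation=2) for x in (a,b)]))
print('blue',plane('wrist7',236,191,.148), [cloud('wrist7')[v,u].round(3) for u,v in [(238,190),(244,188)]])
E
```

```text
t: 11.88
tcp_pos: [0.4525, 0.2127, 0.3001]
ee_rot: [-179.9, 0.2, 31.2]
contact_force: [-0.1, -0.6, -0.1]
grip_width: 0.0002
t: 12.38
tcp_pos: [0.4588, 0.2197, 0.2696]
ee_rot: [180.0, 0.3, 8.2]
contact_force: [-0.1, 0.9, 0.3]
grip_width: 0.0002
[0.46027118 0.21973086 0.27187469] [-1.79999934e+02  3.03834701e-02  8.17602845e+00] [ 0.07881703 -0.72961367 -0.19478182] [1.57863102e+01 4.72918119e-01 8.98110410e+01 4.08880954e-03
 8.97461480e+01 9.76102626e+01]
blue [0.38921311 0.0405723  0.148     ] [array([0.391, 0.043, 0.149]), array([0.397, 0.047, 0.147])]
```

View pics/z8b.png

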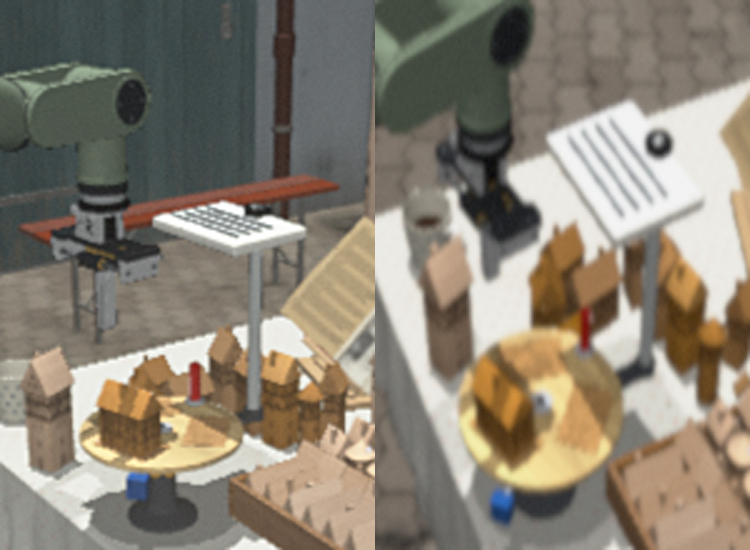

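View pics/wrist8.png

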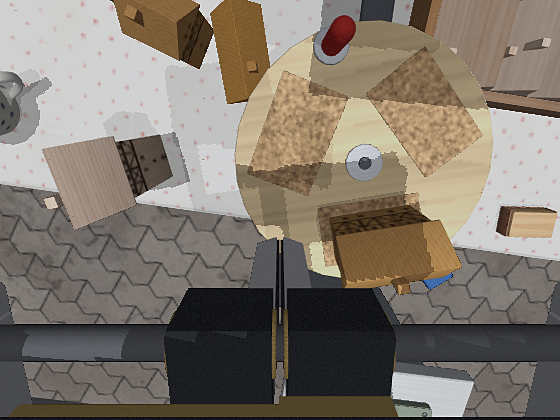

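```bash
python3 -m inch '[0,0,-0.02,0,255, 0,0,-0.03,0,255, 0,0,-0.03,0,255, 0.005,0,-0.02,0,255, 0.012,0,-0.005,0,255, 0.005,0,0,0,255, 0,0,0,0,255, 0,0,0,0,255]'; python3 -m inch '[0,0,-0.004,0,255, 0,0,-0.002,0,255, 0,0,-0.002,0,255]'; python3 -m inch '[0,0,-0.0015,0,255, 0,0,0,0,255]'; python3 -m inch '[0,0,-0.0015,0,255, 0,0,0,0,255]'
```

```text
t: 13.52
tcp_pos: [0.4831, 0.2197, 0.168]
ee_rot: [-180.0, -0.1, 8.1]
contact_force: [0.5, 0.5, -0.1]
grip_width: 0.0004
t: 13.9
tcp_pos: [0.4823, 0.2195, 0.1588]
ee_rot: [180.0, 0.0, 8.1]
contact_force: [0.2, 0.5, -0.4]
grip_width: 0.0004
t: 14.15
tcp_pos: [0.4824, 0.2195, 0.1574]
ee_rot: [180.0, 0.0, 8.1]
contact_force: [0.3, 0.5, 0.2]
grip_width: 0.0001
t: 14.4
tcp_pos: [0.4824, 0.2195, 0.1559]
ee_rot: [180.0, 0.0, 8.1]
contact_force: [0.3, 0.4, 0.3]
grip_width: 0.0002
```

```bash
python3 -m inch '[0,0,-0.002,0,255, 0,0,0,0,255]'; python3 -m inch '[0,0,-0.001,0,255, 0,0,0,0,255]'; python3 -m inch '[0,0,-0.001,0,255, 0,0,0,0,255]'; python3 -m inch '[0,0,-0.001,0,255, 0,0,0,0,255]'
python3 - <<'E'
import numpy as np
c=np.array([.5025,.1427]); r=.0794; a=104.7
p=c+r*np.array([np.cos(np.radians(a)),np.sin(np.radians(a))]); out=[]
for k,s in enumerate([.5,1.5,2.5]+[3]*22+[2.5,1.5,.5]):
  a+=s; q=c+r*np.array([np.cos(np.radians(a)),np.sin(np.radians(a))]); print(k,round(a,1),s,(q-p).round(5)); p=q
E
```

```text
t: 14.65
tcp_pos: [0.4823, 0.2194, 0.1538]
ee_rot: [180.0, 0.0, 8.1]
contact_force: [-0.3, 0.1, 0.2]
grip_width: 0.0006
t: 14.9
tcp_pos: [0.4824, 0.2195, 0.1529]
ee_rot: [180.0, 0.0, 8.1]
contact_force: [0.4, 0.0, 0.1]
grip_width: 0.0007
t: 15.15
tcp_pos: [0.4824, 0.2195, 0.1519]
ee_rot: [180.0, 0.0, 8.1]
contact_force: [0.1, 0.3, -0.3]
grip_width: 0.0006
t: 15.4
tcp_pos: [0.4824, 0.2195, 0.1509]
ee_rot: [180.0, 0.0, 8.1]
contact_force: [0.1, 0.0, 0.3]
grip_width: 0.0001
0 105.2 0.5 [-0.00067 -0.00018]
1 106.7 1.5 [-0.002   -0.00057]
2 109.2 2.5 [-0.0033  -0.00107]
3 112.2 3 [-0.00389 -0.00147]
4 115.2 3 [-0.00381 -0.00167]
5 118.2 3 [-0.00371 -0.00187]
6 121.2 3 [-0.00361 -0.00206]
7 124.2 3 [-0.0035  -0.00225]
8 127.2 3 [-0.00338 -0.00243]
9 130.2 3 [-0.00324 -0.0026 ]
10 133.2 3 [-0.0031  -0.00277]
11 136.2 3 [-0.00295 -0.00292]
12 139.2 3 [-0.0028  -0.00307]
13 142.2 3 [-0.00263 -0.00322]
14 145.2 3 [-0.00246 -0.00335]
15 148.2 3 [-0.00228 -0.00347]
16 151.2 3 [-0.0021  -0.00359]
17 154.2 3 [-0.00191 -0.00369]
18 157.2 3 [-0.00171 -0.00379]
19 160.2 3 [-0.00151 -0.00387]
20 163.2 3 [-0.00131 -0.00395]
21 166.2 3 [-0.0011  -0.00401]
22 169.2 3 [-0.00089 -0.00406]
23 172.2 3 [-0.00067 -0.0041 ]
24 175.2 3 [-0.00046 -0.00413]
25 177.7 2.5 [-0.00021 -0.00346]
26 179.2 1.5 [-6.00e-05 -2.08e-03]
27 179.7 0.5 [-1.0e-05 -6.9e-04]
```

```bash
python3 -m inch '[0,0,-0.001,0,255, 0,0,0,0,255]'; python3 -m inch '[0,0,-0.001,0,255, 0,0,0,0,255]'|sed -n '2p;4p'
```

```text
t: 15.65
tcp_pos: [0.4824, 0.2195, 0.1499]
ee_rot: [180.0, 0.0, 8.1]
contact_force: [0.4, 0.2, 0.3]
grip_width: 0.0006
tcp_pos: [0.4824, 0.2195, 0.1489]
contact_force: [0.2, -1.0, 0.0]
```

```bash
python3 - <<'E'
from h import *
grab('side','side9');grab('wrist','wrist9')
a=cv2.imread('pics/side9.png')[170:280,200:320]; b=cv2.imread('pics/wrist9.png')[100:420]
cv2.imwrite('pics/z9.png',np.hstack([cv2.resize(x,None,fx=480/x.shape[0]*.7,fy=480/x.shape[0]*.7,interpolation=2) for x in (a,b)]))
E
```

```text
(no output)
```

View pics/z9.png

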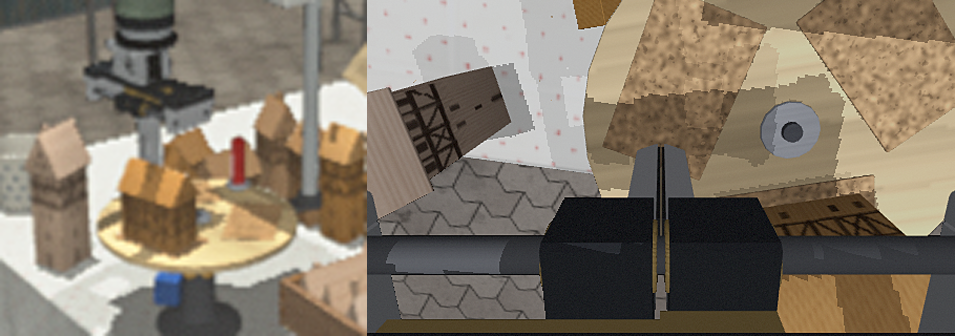

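```bash
python3 -m inch '[0,0,-0.0005,0,255, 0,0,0,0,255]'|sed -n '2p;4p'; python3 -m inch '[0,0,-0.0005,0,255, 0,0,0,0,255]'|sed -n '2p;4p';python3 -m inch '[0,0,-0.0005,0,255, 0,0,0,0,255]'|sed -n '2p;4p'
```

```text
tcp_pos: [0.4825, 0.2195, 0.1485]
contact_force: [-0.3, -0.0, 0.3]
tcp_pos: [0.4825, 0.2195, 0.148]
contact_force: [0.0, 0.3, -0.6]
tcp_pos: [0.4824, 0.2195, 0.1475]
contact_force: [-0.0, 0.2, -0.5]
```

```bash
python3 - <<'E'
from h import *
grab('wrist','wrist10')
p,d,M,k=load('wrist10'); T=np.array(eyes.camera_params('wrist')['T_tool_cam'])
for P in [(0,0,0),(0.008,0,0),(-.008,0,0),(.008,.02,0),(0.008,0,-.02),(0.008,0.008,-.02)]:
    q=np.linalg.inv(T)@np.r_[P,1]; u=k[2]-k[0]*q[0]/q[2]; v=k[3]+k[1]*q[1]/q[2]; print(P,round(u),round(v),-q[2],d[int(v),int(u)])
C=cloud('wrist10'); 
for v in range(180,300,8): print(v,C[v,275].round(4),p[v,275])
cv2.imwrite('pics/z10.png',cv2.resize(cv2.imread('pics/wrist10.png')[140:300,200:360],None,fx=4,fy=3.7,interpolation=2)[:590])
E
```

```text
(0, 0, 0) 278 236 0.21840259099969686 0.21470068
(0.008, 0, 0) 277 224 0.21633130442633655 0.21189116
(-0.008, 0, 0) 278 248 0.22047387757305717 0.1794014
(0.008, 0.02, 0) 309 224 0.21633704489123182 0.21295576
(0.008, 0, -0.02) 277 235 0.1970132806760685 0.21290527
(0.008, 0.008, -0.02) 291 235 0.1970155768620266 0.21407719
180 [0.519  0.2261 0.1509] [155 126  96]
188 [0.5143 0.2254 0.1517] [166 138 101]
196 [0.5093 0.2248 0.1513] [104  81  61]
204 [0.5043 0.2241 0.1514] [111  90  65]
212 [0.4994 0.2234 0.1521] [85 66 49]
220 [0.4943 0.2227 0.1518] [103  82  58]
228 [0.4889 0.2219 0.1512] [103  81  59]
236 [0.4834 0.2212 0.1508] [102  78  57]
244 [0.4915 0.2219 0.1854] [89 90 93]
252 [0.4916 0.2218 0.1965] [92 91 95]
260 [0.4918 0.2217 0.2065] [94 95 98]
268 [0.4917 0.2215 0.215 ] [92 95 98]
276 [0.4914 0.2214 0.2221] [ 98 100 103]
284 [0.4913 0.2213 0.2288] [74 75 78]
292 [0.4913 0.2212 0.2354] [56 56 58]
```

View pics/z10.png

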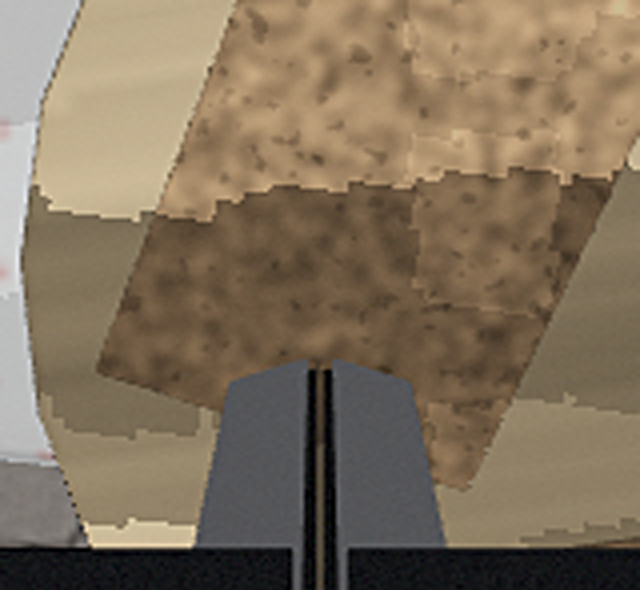

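```bash
python3 - <<'E'
from h import *
im=cv2.imread('pics/side8.png'); p,d,M,k=load('side8')
S=8; x0,y0=215,150; big=cv2.resize(im[y0:y0+70,x0:x0+60],None,fx=S,fy=S,interpolation=0)
for z in [0,.019,.03,.05]:
    q=np.linalg.inv(M)@np.r_[.4598,.2197,.2708+z,1]; u=k[2]-k[0]*q[0]/q[2]; v=k[3]+k[1]*q[1]/q[2]; print(z,u,v,-q[2],d[int(v),int(u)]); cv2.circle(big,(int((u+.5-x0)*S),int((v+.5-y0)*S)),3,(0,0,255),-1)
im=cv2.imread('pics/scene8.png'); p,d,M,k=load('scene8')
q=np.linalg.inv(M)@np.r_[.4598,.2197,.2708,1]; u=k[2]-k[0]*q[0]/q[2]; v=k[3]+k[1]*q[1]/q[2]; print(u,v)
x0,y0=int(u)-25,int(v)-40
b2=cv2.resize(im[y0:y0+70,x0:x0+50],None,fx=S,fy=S,interpolation=0); cv2.circle(b2,(int((u+.5-x0)*S),int((v+.5-y0)*S)),3,(0,0,255),-1)
cv2.imwrite('pics/z11.png',np.hstack([big,b2[:,:320]]))
E
```

```text
0 242.60217167346448 207.97087386583985 1.7868515577771569 0.0
0.019 242.44099464741294 203.23740429510755 1.7795676011970647 0.0
0.03 242.34707713679236 200.47922163364575 1.775350573703327 1.762362
0.05 242.17516999223713 195.43062843349972 1.7676832509874403 1.7465625
235.78769068624283 181.17802461849234
```

View pics/z11.png

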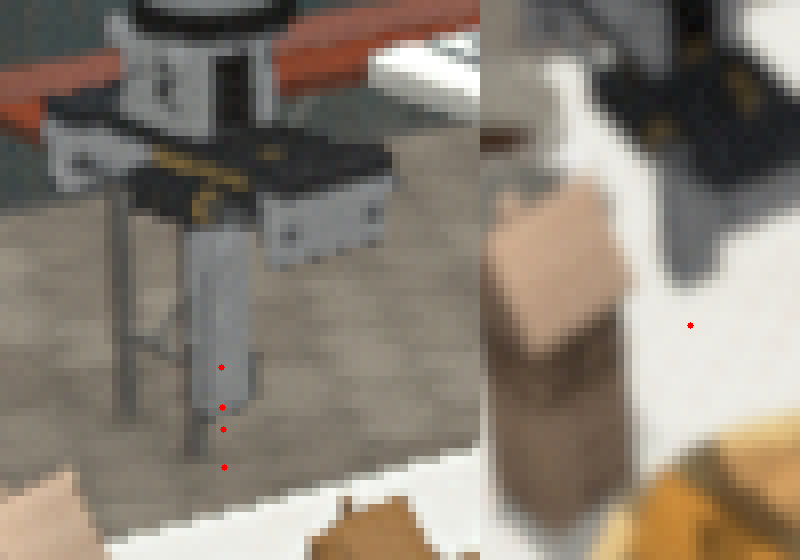

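```bash
python3 - <<'E'
from h import *
S=8; out=[]
for f,P,yaw,w in [('side0',(.5742,.0001,.1769),90,.094),('side7',(.4352,.0716,.3465),107.3,.068)]:
  im=cv2.imread(f'pics/{f}.png'); p,d,M,k=load(f)
  j=np.array([np.cos(np.radians(yaw-90)),np.sin(np.radians(yaw-90)),0]); uv=[]
  for s in (-1,1):
    for z in (0,.019,.027):
      X=np.array(P)+s*j*(w/2+.006)+[0,0,z]
      q=np.linalg.inv(M)@np.r_[X,1]; uv.append((k[2]-k[0]*q[0]/q[2],k[3]+k[1]*q[1]/q[2]))
  x0,y0=np.array(uv).mean(0).astype(int)-[24,40]
  big=cv2.resize(im[y0:y0+65,x0:x0+48],None,fx=S,fy=S,interpolation=0)
  for u,v in uv: cv2.circle(big,(int((u+.5-x0)*S),int((v+.5-y0)*S)),3,(0,0,255),-1)
  out.append(big)
cv2.imwrite('pics/z12.png',np.hstack(out))
E
```

```text
(no output)
```

View pics/z12.png

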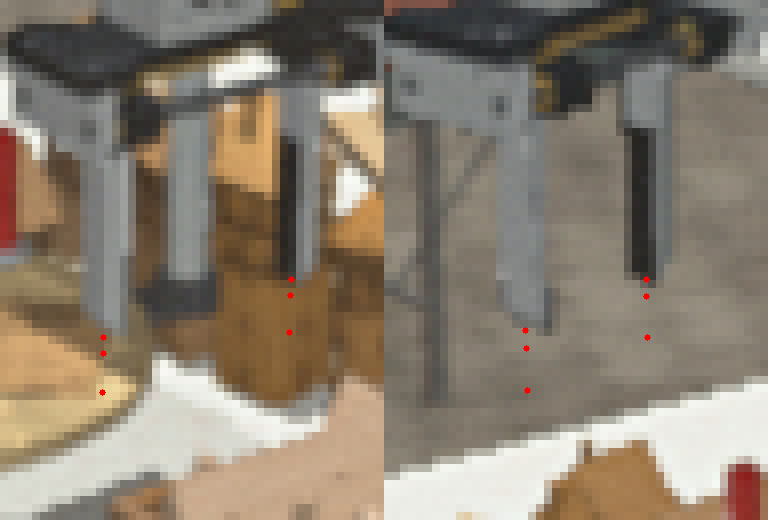

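```bash
python3 -m inch '[0,0,-0.006,0,255, 0,0,-0.006,0,255, 0,0,-0.003,0,255, 0,0,0,0,255]'; python3 -m inch '[0,0,-0.002,0,255, 0,0,0,0,255]'|sed -n '2p;4p'; python3 -m inch '[0,0,-0.002,0,255, 0,0,0,0,255]'|sed -n '2p;4p'
```

```text
t: 17.3
tcp_pos: [0.4821, 0.2194, 0.132]
ee_rot: [180.0, 0.1, 8.1]
contact_force: [-1.2, 0.9, -0.1]
grip_width: 0.0003
tcp_pos: [0.4825, 0.2195, 0.1305]
contact_force: [0.7, -0.1, -0.5]
tcp_pos: [0.4824, 0.2195, 0.1284]
contact_force: [0.0, 0.5, 0.2]
```

```bash
python3 -m inch '[0,0,-0.001,0,255, 0,0,0,0,255]'|sed -n '2p;4p'; python3 -m inch '[0,0,-0.001,0,255, 0,0,0,0,255]'|sed -n '2p;4p';python3 -m inch '[0,0,-0.001,0,255, 0,0,0,0,255]'|sed -n '2p;4p'
```

```text
tcp_pos: [0.4825, 0.2195, 0.1275]
contact_force: [0.5, -0.6, -0.5]
tcp_pos: [0.4824, 0.2195, 0.1264]
contact_force: [0.5, -1.0, -0.3]
tcp_pos: [0.4824, 0.2194, 0.1254]
contact_force: [-0.4, -0.5, -0.2]
```

```bash
python3 -m inch '[0,0,-0.001,0,255, 0,0,0,0,255]'|sed -n '2p;4p'; python3 -m inch '[0,0,-0.001,0,255, 0,0,0,0,255]'|sed -n '2p;4p'; python3 - <<'E'
from h import *
grab('side','side11');grab('wrist','wrist11')
a=cv2.imread('pics/side11.png')[150:270,205:315]; b=cv2.imread('pics/wrist11.png')[100:420]
cv2.imwrite('pics/z13.png',np.hstack([cv2.resize(x,None,fx=400/x.shape[0]*.6,fy=400/x.shape[0]*.6,interpolation=2) if i else cv2.resize(x,None,fx=2,fy=2) for i,x in enumerate((a,b))]) if 0 else np.hstack([cv2.resize(a,(367,400),interpolation=2),cv2.resize(b[:,130:430],(375,400))]))
E
```

```text
tcp_pos: [0.4828, 0.2196, 0.1249]
contact_force: [-0.1, 0.0, 1.8]
tcp_pos: [0.4835, 0.2197, 0.1249]
contact_force: [-0.4, -0.1, 4.8]
```

View pics/z13.png

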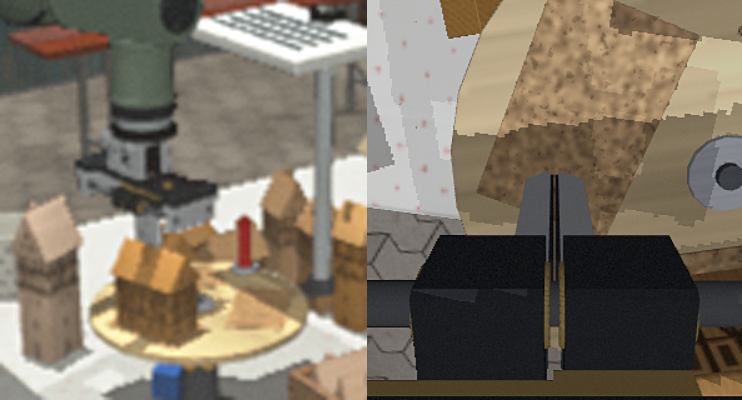

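```bash
python3 -m inch '[-0.0007,-0.0002,-0.001,0.5,255, -0.002,-0.0006,0,1.5,255, -0.0033,-0.0011,0,2.5,255, -0.0039,-0.0015,0,3,255, -0.0038,-0.0017,0,3,255, -0.0037,-0.0019,0,3,255, -0.0036,-0.0021,0,3,255, -0.0018,-0.001,0,1.5,255]'; python3 - <<'E'
from h import *
grab('wrist','wrist12')
E
```

```text
t: 20.15
tcp_pos: [0.4618, 0.2105, 0.1248]
ee_rot: [180.0, -0.3, 26.2]
contact_force: [-0.1, 1.8, 7.3]
grip_width: 0.0004
```

View pics/wrist12.png

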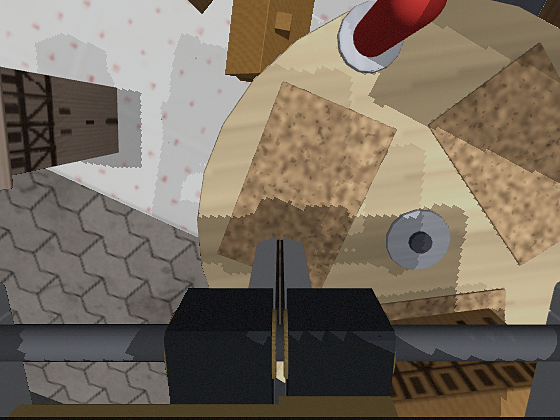

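```bash
python3 - <<'E'
import numpy as np
c=np.array([.5025,.1427]); r=.0794; a=122.7
p=c+r*np.array([np.cos(np.radians(a)),np.sin(np.radians(a))]); out=[]
for k,s in enumerate([1.5]+[3]*6+[1.5]+[1.5]+[3]*6+[1.5]+[1.5]+[3]*4+[1.5]):
  a+=s; q=c+r*np.array([np.cos(np.radians(a)),np.sin(np.radians(a))]); print(k,round(a,1),s,(q-p).round(4)); p=q
E
```

```text
0 124.2 1.5 [-0.0017 -0.0011]
1 127.2 3 [-0.0034 -0.0024]
2 130.2 3 [-0.0032 -0.0026]
3 133.2 3 [-0.0031 -0.0028]
4 136.2 3 [-0.003  -0.0029]
5 139.2 3 [-0.0028 -0.0031]
6 142.2 3 [-0.0026 -0.0032]
7 143.7 1.5 [-0.0013 -0.0017]
8 145.2 1.5 [-0.0012 -0.0017]
9 148.2 3 [-0.0023 -0.0035]
10 151.2 3 [-0.0021 -0.0036]
11 154.2 3 [-0.0019 -0.0037]
12 157.2 3 [-0.0017 -0.0038]
13 160.2 3 [-0.0015 -0.0039]
14 163.2 3 [-0.0013 -0.0039]
15 164.7 1.5 [-0.0006 -0.002 ]
16 166.2 1.5 [-0.0005 -0.002 ]
17 169.2 3 [-0.0009 -0.0041]
18 172.2 3 [-0.0007 -0.0041]
19 175.2 3 [-0.0005 -0.0041]
20 178.2 3 [-0.0002 -0.0042]
21 179.7 1.5 [-0.     -0.0021]
```

```bash
python3 -m inch '[-0.0017,-0.0011,0,1.5,255, -0.0034,-0.0024,0,3,255, -0.0032,-0.0026,0,3,255, -0.0031,-0.0028,0,3,255, -0.003,-0.0029,0,3,255, -0.0028,-0.0031,0,3,255, -0.0026,-0.0032,0,3,255, -0.0013,-0.0017,0,1.5,255]'
python3 -m inch '[-0.0012,-0.0017,0,1.5,255, -0.0023,-0.0035,0,3,255, -0.0021,-0.0036,0,3,255, -0.0019,-0.0037,0,3,255, -0.0017,-0.0038,0,3,255, -0.0015,-0.0039,0,3,255, -0.0013,-0.0039,0,3,255, -0.0006,-0.002,0,1.5,255]'; python3 - <<'E'
from h import *
grab('wrist','wrist13'); grab('side','side13'); grab('scene','scene13')
a=cv2.imread('pics/side13.png')[150:270,205:315]; b=cv2.imread('pics/scene13.png')[120:260,190:310]
cv2.imwrite('pics/z14.png',np.hstack([cv2.resize(a,(370,400),interpolation=2),cv2.resize(b,(343,400),interpolation=2)]))
E
```

```text
t: 21.2
tcp_pos: [0.4404, 0.1908, 0.1248]
ee_rot: [179.9, -0.3, 47.2]
contact_force: [-1.0, 1.8, 8.6]
grip_width: 0.0006
t: 22.2
tcp_pos: [0.4277, 0.1644, 0.1248]
ee_rot: [179.8, -0.2, 68.2]
contact_force: [-1.5, 1.8, 9.2]
grip_width: 0.0002
```

View pics/wrist13.png

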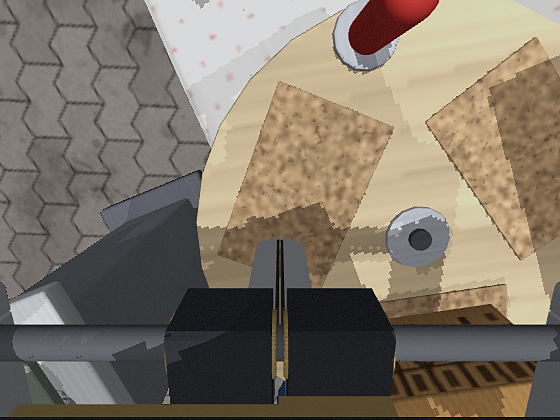

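View pics/z14.png

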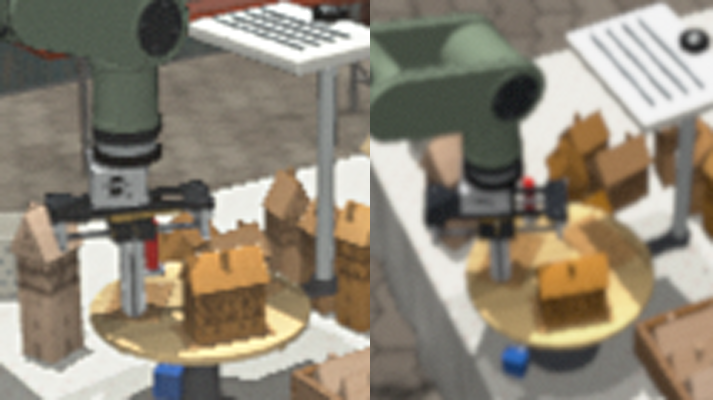

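```bash
python3 -m inch '[-0.0005,-0.002,0,1.5,255, -0.0009,-0.0041,0,3,255, -0.0007,-0.0041,0,3,255, -0.0005,-0.0041,0,3,255, -0.0002,-0.0042,0,3,255, 0,-0.0021,0,1.5,255, 0,0,0,0,255]'; python3 -m inch '[0,0,0.002,0,255, 0,0,0.005,0,255, 0,0,0.02,0,255, 0,0,0.05,0,255, 0,0,0.05,0,255, 0,0,0.05,0,200, 0,0,0.02,0,160, 0,0,0,0,160]'; python3 - <<'E'
from h import *
grab('wrist','wrist14'); s=readout.sense(); print(s['tcp_pos'],s['ee_rot'])
E
```

```text
t: 23.22
tcp_pos: [0.4251, 0.1432, 0.1248]
ee_rot: [179.8, -0.1, 83.1]
contact_force: [-1.4, 0.0, 9.1]
grip_width: 0.0006
t: 24.22
tcp_pos: [0.4242, 0.143, 0.3212]
ee_rot: [179.8, -0.0, 83.1]
contact_force: [-0.0, 0.7, -0.2]
grip_width: 0.027
[0.42319096 0.14288429 0.31937247] [ 1.79985978e+02 -2.10200794e-03  8.30979911e+01]
```

View pics/wrist14.png

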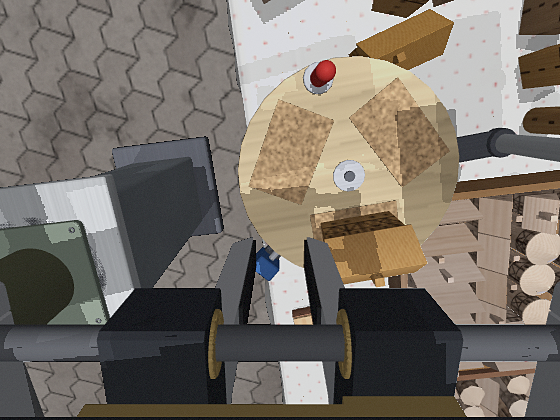

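```bash
python3 - <<'E'
from h import *
f='wrist14'
hub=plane(f,349,176.5,.154); hb=plane(f,318,79,.152); print('hub',hub,'handle base',hb,np.degrees(np.arctan2(*(hb-hub)[1::-1])),np.linalg.norm((hb-hub)[:2]))
p,d,M,k=load(f); C=cloud(f)
red=(p[...,0]>100)&(p[...,1]<50)&(p[...,2]<60); v,u=np.nonzero(red); q=C[v,u]; q=q[q[:,2]>.14]; t=q[q[:,2]>.21]; print(len(q),q.mean(0),t.mean(0),q[:,2].max())
P=np.array([plane(f,*c,.152) for c in [(277,99),(334,124),(304,205),(250,183)]]); print(P.mean(0), [np.degrees(np.arctan2(*(P[j]-P[i])[1::-1])).round(1) for i,j in[(0,1),(3,2),(0,3),(1,2)]], np.degrees(np.arctan2(*(P.mean(0)-hub)[1::-1])))
# mast
for w in ['wrist14','wrist7','wrist4','side7','scene7','side13']:
  C=cloud(w); m=(abs(C[...,0]-.688)<.04)&(abs(C[...,1]-.15)<.05)&(C[...,2]>.1)&(C[...,2]<.4); q=C[m]
  if len(q)>20: print(w,len(q),q[:,:2].mean(0),q.min(0).round(3),q.max(0).round(3))
cv2.imwrite('pics/z15.png',cv2.resize(cv2.imread('pics/wrist14.png')[40:300,230:510],None,fx=2.25,fy=2.25,interpolation=2))
E
python3 chk.py wrist14 305 435 195 290
```

```text
hub [0.50244935 0.1416916  0.154     ] handle base [0.47786521 0.24769161 0.152     ] 103.05751885269471 0.10881351438036996
193 [0.47656392 0.24770649 0.21586425] [0.47656392 0.24770649 0.21586425] 0.22016079816724488
[0.44129219 0.17389806 0.152     ] [np.float64(-29.7), np.float64(-29.7), np.float64(-115.7), np.float64(-115.7)] 152.22790786410886
wrist14 2277 [0.67438032 0.15589055] [0.648 0.137 0.115] [0.701 0.171 0.225]
wrist7 2363 [0.67530511 0.15377702] [0.648 0.137 0.115] [0.698 0.171 0.253]
wrist4 1604 [0.6712788  0.15286501] [0.648 0.137 0.114] [0.699 0.171 0.162]
side7 398 [0.68122295 0.14946642] [0.65  0.135 0.112] [0.7   0.167 0.399]
scene7 316 [0.68128801 0.14729518] [0.649 0.135 0.11 ] [0.704 0.17  0.343]
side13 399 [0.68117859 0.14936846] [0.651 0.134 0.112] [0.698 0.167 0.399]
1333 ((506.4976806640625, 71.68508911132812), (85.84796142578125, 52.10894775390625), 3.2127127647399902)
4269 ((506.6969909667969, 71.69627380371094), (86.2471923828125, 52.10894775390625), 3.2127127647399902)
```

View pics/z15.png

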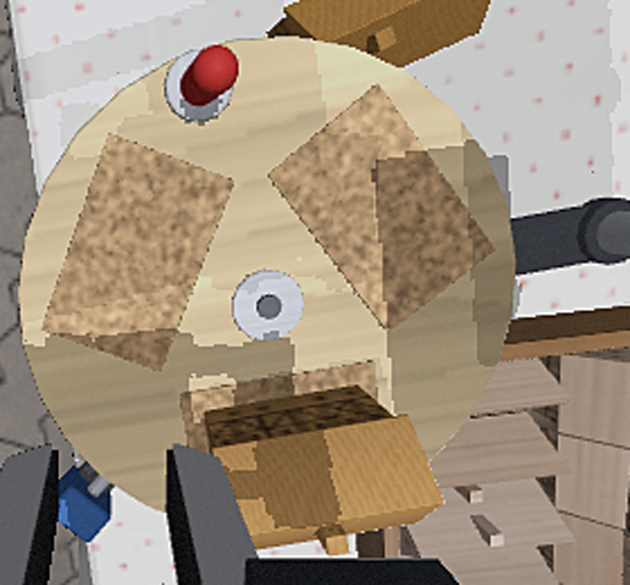

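```bash
python3 -m inch '[0,0.01,0,2,120, 0,0.025,0,4,120, 0,0.035,0,4,120, 0.005,0.035,-0.005,4,120, 0.012,0.03,-0.01,4,120, 0.015,0.016,-0.02,2,120, 0.008,0.005,-0.03,0,120, 0.002,0,-0.02,0,120]'; python3 -m inch '[0,0,-0.03,0,120, 0,0,-0.03,0,120, 0,0,-0.02,0,120, 0,0,-0.01,0,120, 0,0,0,0,120, 0,0,0,0,120]'; python3 - <<'E'
from h import *
grab('wrist','wrist15'); grab('side','side15');s=readout.sense(); print(s['tcp_pos'],s['ee_rot'],s['contact_force'])
cv2.imwrite('pics/z16.png',cv2.resize(cv2.imread('pics/side15.png')[150:270,205:315],(550,600),interpolation=2))
E
```

```text
t: 25.28
tcp_pos: [0.4635, 0.2993, 0.2304]
ee_rot: [-179.7, 0.0, 103.2]
contact_force: [0.3, 0.8, -0.8]
grip_width: 0.0501
t: 26.02
tcp_pos: [0.4657, 0.2993, 0.1453]
ee_rot: [179.9, -0.0, 103.1]
contact_force: [-0.6, -0.2, -0.2]
grip_width: 0.0499
[0.46595961 0.29932254 0.14568869] [ 1.79880647e+02 -2.61197967e-02  1.03108207e+02] [ 0.01318989 -0.09377439 -0.15220934]
```

View pics/wrist15.png

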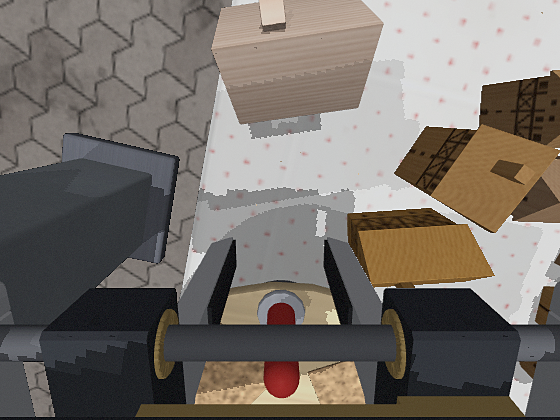

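View pics/z16.png

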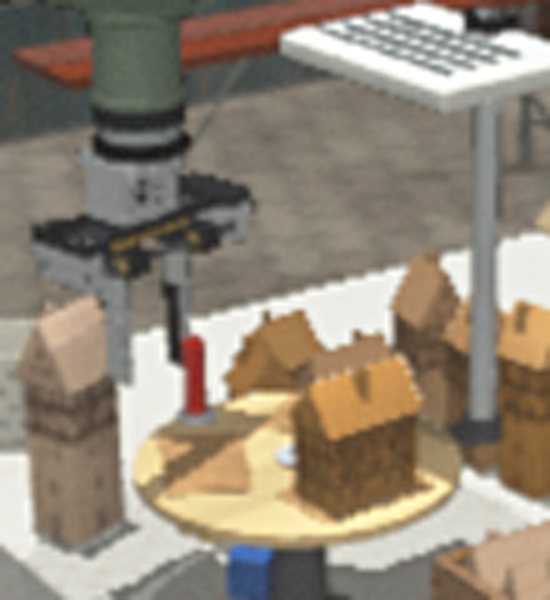

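```bash
python3 -m inch '[0.002,-0.008,0,0,120, 0.003,-0.013,0,0,120, 0.003,-0.013,0,0,120, 0.002,-0.011,0,0,120, 0.0015,-0.006,0,0,120, 0,0,0,0,120, 0,0,0,0,170, 0,0,0,0,180]' 5; python3 -m inch '[0,0,0,0,190, 0,0,0,0,200, 0,0,0,0,215, 0,0,0,0,230, 0,0,0,0,230]' 5; python3 - <<'E'
from h import *
grab('wrist','wrist16');s=readout.sense(); print(s['tcp_pos'],s['contact_force'])
import numpy as np
c=np.array([.5025,.1425]); p0=np.array(s['tcp_pos'][:2]); print(np.linalg.norm(p0-c),np.degrees(np.arctan2(*(p0-c)[::-1])))
r=.109; a=103.1; U=lambda a:c+r*np.array([np.cos(np.radians(a)),np.sin(np.radians(a))]); p=U(a)
for k,st in enumerate([.5,1,1.5,2,2,2,2,1.5]+[1.5]+[2]*5+[1.5,1]+[1]*8):
  a+=st; print(k,round(a,1),st,(U(a)-p).round(4)); p=U(a)
E
```

```text
t: 27.12
tcp_pos: [0.4766, 0.2482, 0.1445]
ee_rot: [180.0, -0.0, 103.1]
contact_force: [-0.4, 0.0, 0.0]
grip_width: 0.0331
t: 27.75
tcp_pos: [0.4767, 0.2482, 0.1446]
ee_rot: [180.0, -0.0, 103.1]
contact_force: [0.9, 1.1, -0.6]
grip_width: 0.0182
[0.47671535 0.24817745 0.14457334] [-0.03942939  1.21787909 -1.24757862]
0.10877762722514274 103.7119060578643
0 103.6 0.5 [-0.0009 -0.0002]
1 104.6 1 [-0.0018 -0.0005]
2 106.1 1.5 [-0.0028 -0.0008]
3 108.1 2 [-0.0036 -0.0011]
4 110.1 2 [-0.0036 -0.0012]
5 112.1 2 [-0.0035 -0.0014]
6 114.1 2 [-0.0035 -0.0015]
7 115.6 1.5 [-0.0026 -0.0012]
8 117.1 1.5 [-0.0026 -0.0013]
9 119.1 2 [-0.0034 -0.0018]
10 121.1 2 [-0.0033 -0.0019]
11 123.1 2 [-0.0032 -0.002 ]
12 125.1 2 [-0.0032 -0.0021]
13 127.1 2 [-0.0031 -0.0022]
14 128.6 1.5 [-0.0023 -0.0018]
15 129.6 1 [-0.0015 -0.0012]
16 130.6 1 [-0.0015 -0.0012]
17 131.6 1 [-0.0014 -0.0013]
18 132.6 1 [-0.0014 -0.0013]
19 133.6 1 [-0.0014 -0.0013]
20 134.6 1 [-0.0014 -0.0013]
21 135.6 1 [-0.0013 -0.0013]
22 136.6 1 [-0.0013 -0.0014]
23 137.6 1 [-0.0013 -0.0014]
```

View pics/wrist16.png

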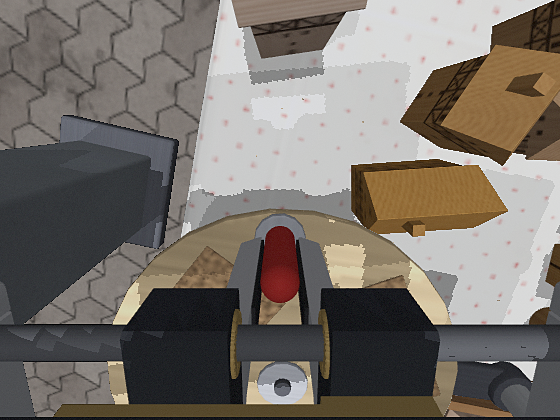

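```bash
python3 -m inch '[-0.0009,-0.0002,0,0.5,230, -0.0018,-0.0005,0,1,230, -0.0028,-0.0008,0,1.5,230, -0.0036,-0.0012,0,2,230, -0.0036,-0.0013,0,2,230, -0.0035,-0.0015,0,2,230, -0.0035,-0.0016,0,2,230, -0.0026,-0.0012,0,1.5,230]'; python3 -m inch '[-0.0026,-0.0013,0,1.5,230, -0.0034,-0.0018,0,2,230, -0.0033,-0.0019,0,2,230, -0.0032,-0.002,0,2,230, -0.0032,-0.0021,0,2,230, -0.0021,-0.0015,0,1.3,230, -0.0010,-0.0007,0,0.7,230, 0,0,0,0,230]'; python3 - <<'E'
from h import *
grab('wrist','wrist17');grab('side','side17');s=readout.sense(); print(s['tcp_pos'],s['contact_force'])
c=np.array([.5025,.1425]); p0=np.array(s['tcp_pos'][:2]); print(np.linalg.norm(p0-c),np.degrees(np.arctan2(*(p0-c)[::-1])))
cv2.imwrite('pics/z17.png',cv2.resize(cv2.imread('pics/side17.png')[150:270,205:315],(550,600),interpolation=2))
E
```

```text
t: 28.8
tcp_pos: [0.454, 0.2396, 0.1445]
ee_rot: [-180.0, -0.0, 115.7]
contact_force: [-0.0, 2.6, -0.3]
grip_width: 0.0175
t: 29.8
tcp_pos: [0.4386, 0.2288, 0.1445]
ee_rot: [179.6, 0.1, 127.1]
contact_force: [9.3, 5.5, -7.4]
grip_width: 0.0317
[0.438747   0.22886539 0.14455197] [ 7.9213336   4.90605956 -6.65628784]
0.10734721898339904 126.43391570480999
```

View pics/z17.png

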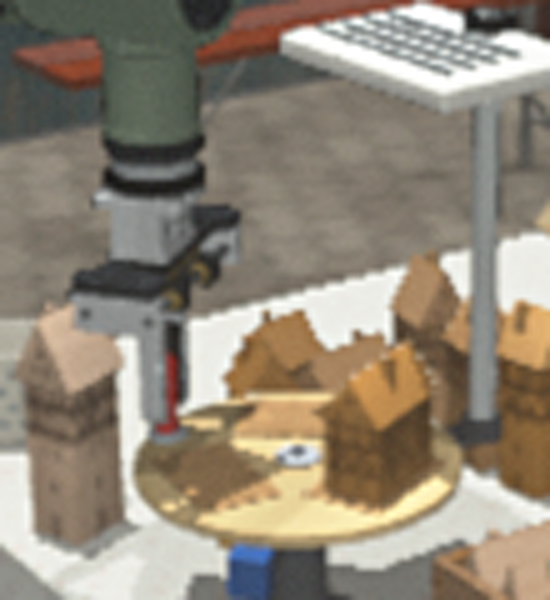

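```bash
python3 -m inch '[0.001,0.0007,0,-0.5,230, 0.0015,0.0011,0,-1,230, 0.0015,0.0011,0,-1,230, 0.001,0.0008,0,-0.7,230, 0,0,0,0,230]'; python3 -m inch '[0,0,0,0,230, 0,0,0,0,230]' 30; python3 - <<'E'
from h import *
s=readout.sense()
c=np.array([.5025,.1425]); p0=np.array(s['tcp_pos'][:2]); print(np.linalg.norm(p0-c),np.degrees(np.arctan2(*(p0-c)[::-1])))
r=.1085; a=123; U=lambda a:c+r*np.array([np.cos(np.radians(a)),np.sin(np.radians(a))]); p=U(a)
for k in range(12):
  a+=1; print(k,round(a,1),(U(a)-p).round(4)); p=U(a)
E
```

```text
t: 30.52
tcp_pos: [0.4435, 0.2332, 0.1446]
ee_rot: [179.6, 0.1, 123.9]
contact_force: [6.9, 6.8, -6.4]
grip_width: 0.018
t: 30.78
tcp_pos: [0.443, 0.2328, 0.1445]
ee_rot: [179.7, 0.1, 124.0]
contact_force: [6.4, 6.4, -5.2]
grip_width: 0.0172
0.10815552115411164 123.40313121235508
0 124 [-0.0016 -0.001 ]
1 125 [-0.0016 -0.0011]
2 126 [-0.0015 -0.0011]
3 127 [-0.0015 -0.0011]
4 128 [-0.0015 -0.0012]
5 129 [-0.0015 -0.0012]
6 130 [-0.0015 -0.0012]
7 131 [-0.0014 -0.0012]
8 132 [-0.0014 -0.0013]
9 133 [-0.0014 -0.0013]
10 134 [-0.0014 -0.0013]
11 135 [-0.0014 -0.0013]
```

```bash
python3 -m inch '[-0.0016,-0.001,0,1,230, -0.0016,-0.0011,0,1,230, -0.0015,-0.0011,0,1,230, 0,0,0,0,230]'; python3 -m inch '[-0.0015,-0.0011,0,1,230, -0.0015,-0.0012,0,1,230, 0,0,0,0,230]'
```

```text
t: 31.28
tcp_pos: [0.4374, 0.2288, 0.1445]
ee_rot: [179.8, 0.1, 127.0]
contact_force: [3.4, 2.9, -2.3]
grip_width: 0.0173
t: 31.65
tcp_pos: [0.4338, 0.2258, 0.1445]
ee_rot: [180.0, 0.1, 129.0]
contact_force: [2.3, 1.4, -2.2]
grip_width: 0.0177
```

```bash
python3 -m inch '[-0.0015,-0.0012,0,1,230, 0,0,0,0,230]'|sed -n '2p;4p'; python3 -m inch '[-0.0014,-0.0012,0,1,230, 0,0,0,0,230]'|sed -n '2p;4p'; python3 - <<'E'
from h import *
grab('wrist','wrist18');grab('side','side18')
cv2.imwrite('pics/z18.png',cv2.resize(cv2.imread('pics/side18.png')[150:270,205:315],(550,600),interpolation=2))
E
```

```text
tcp_pos: [0.4319, 0.2243, 0.1445]
contact_force: [3.3, -0.4, -2.3]
tcp_pos: [0.4304, 0.2229, 0.1445]
contact_force: [4.2, -3.1, -2.5]
```

View pics/z18.png

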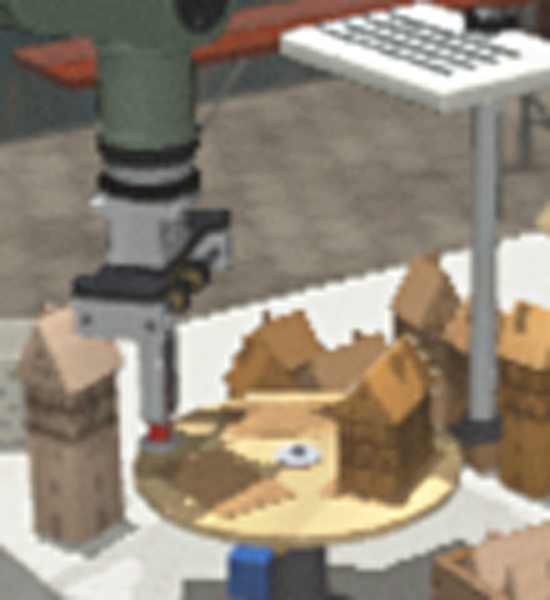

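View pics/wrist18.png

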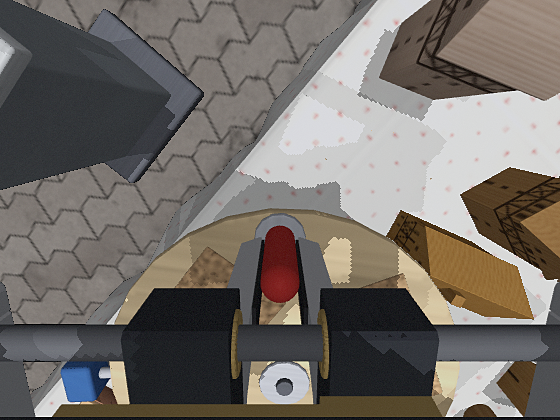

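```bash
python3 -m inch '[0,0,0,0,205, 0,0,0,0,200, 0,0,0,0,190, 0,0,0,0,180, 0,0,0,0,160, 0,0,0,0,120, 0,0,0,0,120, 0,0,0,0,120]' ; python3 - <<'E'
from h import *
grab('wrist','wrist19');s=readout.sense(); print(s['tcp_pos'],s['ee_rot'])
E
```

```text
t: 33.25
tcp_pos: [0.4301, 0.2241, 0.1446]
ee_rot: [180.0, 0.0, 130.9]
contact_force: [0.4, 1.0, 0.8]
grip_width: 0.0497
[0.43000088 0.22409478 0.1445248 ] [-1.79998981e+02 -1.72830659e-03  1.30899165e+02]
```

View pics/wrist19.png

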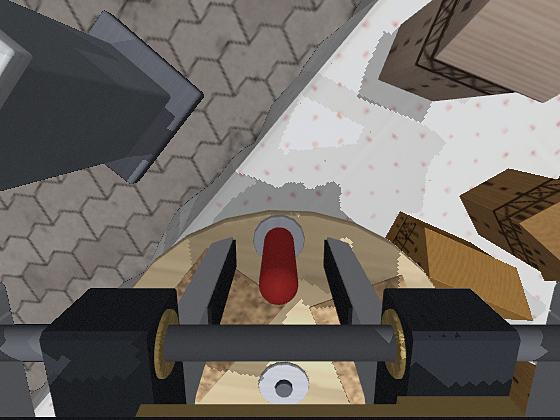

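```bash
python3 -m inch '[0,0,0.005,0,120, 0,0,0.015,0,120, 0,0,0.03,0,120, 0,0,0.04,0,120, 0,0,0.04,-6,120, -0.01,-0.02,0.035,-10,120, -0.01,-0.04,0.01,-10,120, 0,-0.03,0,-10,120]' ;python3 -m inch '[0,-0.01,0,-10,120, 0,0,0,-5,120, 0,0,0,0,120]'; python3 - <<'E'
from h import *
grab('wrist','wrist20');grab('side','side20');grab('scene','scene20');s=readout.sense(); print(s['tcp_pos'],s['ee_rot'])
E
```

```text
t: 34.3
tcp_pos: [0.4105, 0.1333, 0.3227]
ee_rot: [179.7, 0.0, 94.6]
contact_force: [0.1, -0.8, -0.3]
grip_width: 0.0496
t: 34.67
tcp_pos: [0.4102, 0.1239, 0.3208]
ee_rot: [179.9, -0.0, 79.9]
contact_force: [-0.3, -0.3, 0.4]
grip_width: 0.0501
[0.41007577 0.12422752 0.32007292] [ 1.79958205e+02 -1.26034469e-02  7.99786596e+01]
```

View pics/wrist20.png

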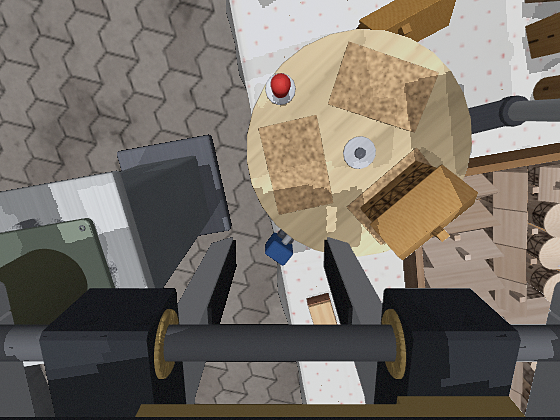

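```bash
python3 chk.py wrist20 350 480 145 265; python3 - <<'E'
from h import *
f='wrist20'
cv2.imwrite('pics/z20.png',cv2.resize(cv2.imread('pics/wrist20.png')[20:280,230:530],None,fx=2.2,fy=2.2,interpolation=2))
hub=plane(f,359.5,152.5,.154); hb=plane(f,280,91,.152); ang=lambda q:np.degrees(np.arctan2(*(q-hub)[1::-1]))
print(hub,ang(hb),np.linalg.norm((hb-hub)[:2]))
P=np.array([plane(f,*c,.152) for c in [(258,129),(318,115),(332,201),(275,214)]]); print(ang(P.mean(0)),np.linalg.norm((P.mean(0)-hub)[:2]),[np.degrees(np.arctan2(*(P[j]-P[i])[1::-1])).round(1) for i,j in[(0,1),(3,2),(0,3),(1,2)]])
# mast from side/scene clouds with cylinder fit
from scipy.optimize import least_squares
Q=[]
for w in ['side20','scene20','side7','scene7']:
  C=cloud(w); m=(abs(C[...,0]-.685)<.03)&(abs(C[...,1]-.153)<.03)&(C[...,2]>.25)&(C[...,2]<.41); q=C[m]
  if len(q)>20:
    s=least_squares(lambda x:np.hypot(q[:,0]-x[0],q[:,1]-x[1])-.011,[.688,.153],loss='soft_l1',f_scale=.002); print(w,len(q),s.x,np.degrees(np.arctan2(s.x[1]-hub[1],s.x[0]-hub[0])),np.hypot(*(s.x-hub[:2])))
# panel
for w in ['side20','scene20','side13','scene13']:
  C=cloud(w); p=load(w)[0]; m=(abs(C[...,2]-.450)<.006)&(abs(C[...,0]-.633)<.1)&(abs(C[...,1]-.145)<.13)&(p.min(2)>150); q=C[m]; 
  if len(q): print(w,len(q),cv2.minAreaRect((q[:,:2]*1000).astype(np.float32)))
E
```

```text
1559 ((541.2570190429688, 82.53649139404297), (85.8487777709961, 52.42028045654297), 32.67630386352539)
5064 ((541.3212280273438, 82.57769775390625), (86.01126098632812, 52.42028045654297), 32.67630386352539)
[0.50256371 0.14270771 0.154     ] 133.53349446144938 0.10765362791772289
-177.7058342546623 0.07080054301413768 [np.float64(2.6), np.float64(3.2), np.float64(-89.5), np.float64(-88.9)]
side20 204 [0.68735296 0.15635686] 4.224387789542744 0.18529264908864873
scene20 113 [0.68795297 0.1538775 ] 3.4479297776612117 0.18572544756375103
side7 202 [0.68698978 0.15599236] 4.120035655140504 0.1849039126855623
scene7 112 [0.68904897 0.15469801] 3.6788412798586902 0.18687033096856495
side20 483 ((628.70849609375, 146.59823608398438), (142.78775024414062, 197.2811737060547), 2.815979480743408)
scene20 1372 ((631.3937377929688, 148.2200927734375), (141.66558837890625, 195.8095703125), 4.555881977081299)
side13 507 ((628.468994140625, 147.80239868164062), (141.49990844726562, 192.540771484375), 3.7105631828308105)
scene13 1357 ((631.9953002929688, 149.85667419433594), (142.65760803222656, 195.5550537109375), 4.36495304107666)
```

View pics/z20.png

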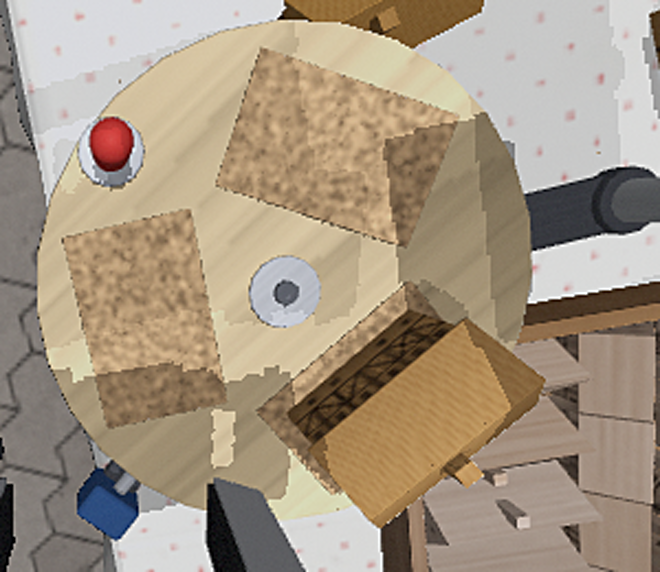

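```bash
python3 -m inch '[0,0.01,0,5,120, 0,0.02,0,10,120, 0.003,0.025,0,10,120, 0.005,0.022,0,10,120, 0.0065,0.015,0,10,120, 0.004,0.007,0,7,120, 0,0,0,0,120, 0,0,0,0,120]'; python3 -m inch '[0,0,-0.02,0,120, 0,0,-0.04,0,120, 0,0,-0.04,0,120, 0,0,-0.04,0,120, 0,0,-0.025,0,120, 0,0,-0.01,0,120, 0,0,0,0,120, 0,0,0,0,120]'; python3 - <<'E'
from h import *
grab('wrist','wrist21');s=readout.sense(); print(s['tcp_pos'],s['ee_rot'],s['contact_force'])
E
```

```text
t: 35.83
tcp_pos: [0.4283, 0.223, 0.3196]
ee_rot: [-180.0, 0.0, 131.8]
contact_force: [0.3, -0.7, -0.5]
grip_width: 0.0496
t: 36.83
tcp_pos: [0.4297, 0.2234, 0.1461]
ee_rot: [179.9, 0.1, 131.9]
contact_force: [-1.1, 0.5, -1.3]
grip_width: 0.0499
[0.42975087 0.22343162 0.14612465] [1.79840572e+02 7.22850213e-02 1.31883862e+02] [ 0.5716333  -0.22402283  0.06361269]
```

View pics/wrist21.png

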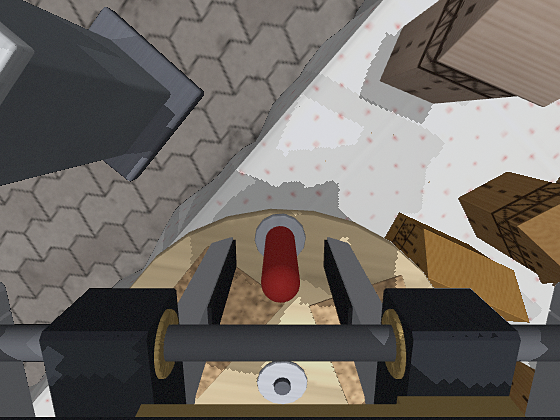

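```bash
python3 -m inch '[0,0,0,0,170, 0,0,0,0,190, 0,0,0,0,200, 0,0,0,0,210, 0,0,0,0,230, 0,0,0,0,230]' 20; cat > ft.py <<'E'
from h import *
s=readout.sense(); c=np.array([.5025,.1425]); p=np.array(s['tcp_pos'][:2])-c; a=np.arctan2(p[1],p[0]); F=np.array(s['contact_force'])
print('ang %.2f r %.4f Ft %.2f Fr %.2f Fz %.2f w %.4f'%(np.degrees(a),np.hypot(*p),-F[0]*np.sin(a)+F[1]*np.cos(a),F[0]*np.cos(a)+F[1]*np.sin(a),F[2],s['grip_width']),'mz',s['wrist_torque'][2])
E
python3 ft.py; for i in 1; do python3 -m inch '[-0.0014,-0.0013,0,1,230, 0,0,0,0,230]'>/dev/null; python3 ft.py; done; python3 -m inch '[-0.0014,-0.0013,0,1,230, 0,0,0,0,230]'>/dev/null; python3 ft.py
```

```text
t: 37.62
tcp_pos: [0.4285, 0.2231, 0.1447]
ee_rot: [180.0, 0.0, 131.9]
contact_force: [-0.4, 0.8, 1.5]
grip_width: 0.0173
ang 132.55 r 0.1094 Ft -0.22 Fr 0.82 Fz 1.52 w 0.0173 mz 0.05141493488351055
ang 133.50 r 0.1094 Ft -0.37 Fr 1.08 Fz 1.07 w 0.0178 mz 0.00443739524145334
ang 133.72 r 0.1094 Ft -5.91 Fr 0.90 Fz -2.19 w 0.0178 mz -0.1495366696160008
```

```bash
python3 -m inch '[0.0014,0.0013,0,-1,230, 0,0,0,0,230]'>/dev/null; python3 ft.py; python3 -m inch '[0.0014,0.0013,0,-1,230, 0,0,0,0,230]'>/dev/null; python3 ft.py; python3 -m inch '[0.0014,0.0013,0,-1,230, 0,0,0,0,230]'>/dev/null; python3 ft.py;  python3 -m inch '[0.0014,0.0013,0,-1,230, 0,0,0,0,230]'>/dev/null; python3 ft.py
```

```text
ang 133.53 r 0.1094 Ft -1.41 Fr 0.20 Fz 1.45 w 0.0174 mz 0.05828465018888125
ang 132.59 r 0.1094 Ft 0.16 Fr 0.91 Fz 3.27 w 0.0178 mz -0.04375149273566326
ang 132.27 r 0.1094 Ft 4.96 Fr 0.47 Fz 5.53 w 0.0181 mz 0.15781133956741553
ang 132.23 r 0.1092 Ft 9.94 Fr -0.17 Fz 9.43 w 0.0175 mz 0.14313885198514925
```

```bash
python3 -m inch '[-0.0014,-0.0013,0,1,230, -0.0014,-0.0013,0,1,230, -0.0006,-0.0005,0,0.4,230, 0,0,0,0,230]'>/dev/null; python3 ft.py; python3 -m inch '[0,0,0,0,205, 0,0,0,0,195, 0,0,0,0,180, 0,0,0,0,150, 0,0,0,0,120, 0,0,0,0,120, 0,0,0,0,120]'>/dev/null;python3 ft.py; python3 -m inch '[0,0,0.005,0,120, 0,0,0.015,0,120, 0,0,0.03,0,120, 0,0,0.04,0,120, 0,0,0.04,-6,120, -0.01,-0.02,0.035,-10,120, -0.01,-0.04,0.01,-10,120, 0,-0.03,0,-10,120]' ;python3 -m inch '[0,-0.01,0,-10,120, 0,0,0,-5,120, 0,0,0,0,120]'; python3 - <<'E'
from h import *
grab('wrist','wrist22');grab('side','side22');grab('scene','scene22')
a=cv2.imread('pics/side22.png')[150:330,190:390]; b=cv2.imread('pics/wrist22.png')[20:290,220:530]
cv2.imwrite('pics/z22.png',np.hstack([cv2.resize(a,(400,360),interpolation=2),cv2.resize(b,(400,360))]))
E
python3 chk.py wrist22 350 480 145 265
```

```text
ang 133.00 r 0.1093 Ft 1.41 Fr -0.70 Fz 4.47 w 0.0175 mz -0.12650476996464471
ang 132.96 r 0.1095 Ft 0.02 Fr -0.26 Fz 0.09 w 0.0499 mz -0.005479370950799185
t: 41.5
tcp_pos: [0.4084, 0.1318, 0.3227]
ee_rot: [179.7, 0.0, 96.0]
contact_force: [0.7, -0.4, -0.7]
grip_width: 0.0497
t: 41.88
tcp_pos: [0.4081, 0.1224, 0.3208]
ee_rot: [179.9, -0.0, 81.3]
contact_force: [-0.4, -0.0, -0.1]
grip_width: 0.0497
1560 ((542.3871459960938, 83.40370178222656), (85.96747589111328, 52.75006866455078), 33.99490737915039)
5064 ((542.3958740234375, 83.37985229492188), (86.06979370117188, 52.75957489013672), 33.80183792114258)
```

View pics/z22.png

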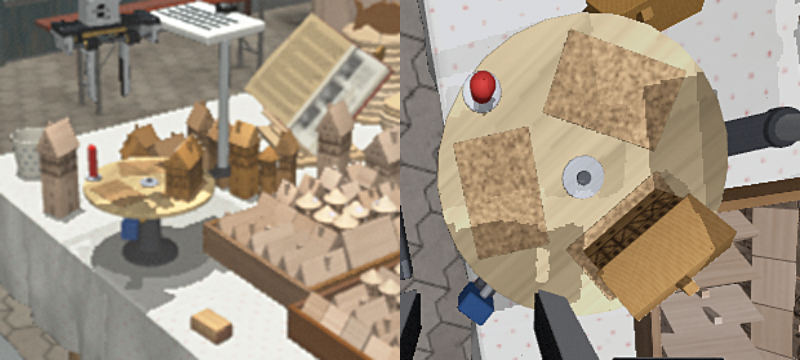

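View pics/wrist22.png

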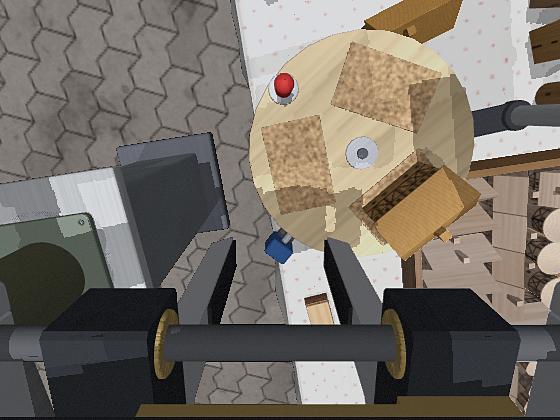

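```bash
python3 - <<'E'
from h import *
f='wrist22'
C=cloud(f);p=load(f)[0];hub=plane(f,362,152.5,.154);ang=lambda q:np.degrees(np.arctan2(*(q-hub)[1::-1]))
hb=plane(f,284,89,.152);print(hub,'handle',ang(hb))
P=np.array([plane(f,*c,.152) for c in [(262,129),(321,116),(334.5,202),(280,214)]]);print(ang(P.mean(0)),[np.degrees(np.arctan2(*(P[j]-P[i])[1::-1])).round(1) for i,j in[(0,1),(3,2),(0,3),(1,2)]])
# bystanders before/after
for n in ['scene','side']:
  A,B=cloud(n+'7'),cloud(n+'22')
  for nm,(x,y,r,z) in dict(tower=(.44,.375,.07,.12),mug=(.47,.59,.08,.05),block=(.44,-.14,.05,.015),tape=(.475,-.47,.07,.012)).items():
    o=[]
    for D in (A,B):
      q=D[(np.hypot(D[...,0]-x,D[...,1]-y)<r)&(D[...,2]>z)&(D[...,2]<.22)]; o.append((len(q),q.mean(0).round(3) if len(q) else 0))
    print(n,nm,o)
E
```

```text
[0.50264177 0.14305494 0.154     ] handle 133.62739449392194
-175.62538920273732 [np.float64(3.4), np.float64(4.2), np.float64(-87.2), np.float64(-87.8)]
scene tower [(230, array([0.435, 0.383, 0.16 ])), (204, array([0.442, 0.384, 0.156]))]
scene mug [(263, array([0.488, 0.612, 0.075])), (74, array([0.494, 0.639, 0.08 ]))]
scene block [(198, array([ 0.438, -0.147,  0.025])), (191, array([ 0.439, -0.146,  0.025]))]
scene tape [(670, array([ 0.487, -0.481,  0.029])), (684, array([ 0.488, -0.48 ,  0.029]))]
side tower [(367, array([0.442, 0.389, 0.161])), (372, array([0.442, 0.39 , 0.16 ]))]
side mug [(196, array([0.477, 0.614, 0.075])), (193, array([0.477, 0.614, 0.076]))]
side block [(179, array([ 0.435, -0.146,  0.026])), (181, array([ 0.434, -0.146,  0.026]))]
side tape [(901, array([ 0.491, -0.479,  0.03 ])), (905, array([ 0.492, -0.479,  0.03 ]))]
```

```bash
python3 -c "
from plant import sign_off
print(sign_off())"
```

```text
the job is handed in; nothing more can be done
None
```

The oiled house stands upright on its cork pad, and the turntable has been turned counter-clockwise to the next stop, with the house at the back beside the mast. I handed the job in at about 42 s, with the arm clear of everything.

**What I did**
- I gripped the house across its walls and set it on the front pad, about 1 mm off the pad's middle and lined up with it.
- The moves cannot tilt the tool, so I could not reach the handle under the lamp panel. Instead I pressed the closed fingertips on an empty cork pad, with about 9 N, and dragged the disc round 75 degrees.
- I gripped the handle once it had come out on the left and turned the rest of the way past the stud. My first grip there, at 5 N, was forced open by the stud, so I backed off and gripped again at 30 N.

**Last checks**
- **Catch:** moving the handle both ways met a firm wall (5 to 10 N) within about 0.8 degrees either side, so the disc is held at a stop. The disc measured about 120 degrees from the stand's front, give or take 1 degree, because my readings of the stand's own direction ranged from 2 to 4.5 degrees.
- **House:** upright, lined up with its pad to within about half a degree and about 71 mm from the axis, against 70 mm for the pad's middle. It had not visibly shifted on the pad.
- **Other things:** the side camera put the pale tower, mug, tape roll and sanding block within 1 mm of where they were just after I placed the house. The scene camera's readings for the tower and mug differed, most likely because the arm partly hid them.

**Where the text disagreed with what I measured**
- The house's length lay about 18 degrees from the world's x, not near y.
- The fingertips end about 27 mm short of the reported TCP, so the house was gripped higher than the 50 to 60 mm asked, likely near the eaves. The fingertips on the pad and the side camera both showed this.

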